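Fit the return spring of a ski vice

ROBOT

A 6-joint arm with a two-finger parallel gripper is mounted at the origin on the work surface. World frame = base frame: x ahead of the robot, y to its left, z up, the work surface at z = 0. Lengths are in mm, angles in degrees, forces in N, time in s.
With the tool pointing down it reaches from about 225 to 725 mm from the base axis. Payload 3.1 kg.
Tool frame: the origin (TCP) lies midway between the tips of the shut fingers; the grasp point (between the pads) lies 19 mm behind it; y points along the fingers, z is the direction in which the jaws open and shut, and the axes are right-handed (so a half turn about y gives the same grasp; the last joint's range is limited). The gripper opens to 85 mm and grips with 20 to 120 N. Pads are 22 mm wide; open, the fingers measure 114 mm over their backs; the gripper's body (76 mm by 85 mm) begins 54 mm behind the grasp point. The pads swing forward as they close: fully open they stand 13 mm farther back than shut.
Start: joints at [-74.645, 2.75, 5.684, 92.934, 0, 82.678], TCP at [202.397, -484.41, 231.312] pointing down, gripper open.
Joint ranges: [-166.93, 166.93], [-56.73, 111.36], [-69.38, 81.34], [-121.58, 131.49], [-85.45, 84.26], [-180, 180]. Speed limits (degrees/s): [159.86, 159.86, 180, 180, 180, 180].

INTERFACE

Orientations are given as a 3x3 rotation matrix whose columns are the frame's x, y, z axes.
In Python, from workcell import * gives the robot as it stands.
- The arm moves only by the tool send_rows, never from a script. Its argument "steps" is a list of rows, each an object of numbers: "x", "y", "z": the shift along the tool's x, y, z each as a share of 50 cm, from -1 to 1; "wx", "wy", "wz": the turn, a rotation vector about the tool's x, y, z each as a share of pi rad, from -1 to 1. In form: [{"x": .., "y": .., "z": .., "wx": .., "wy": .., "wz": ..}, ...]. A call has 1 to 12 rows; each row shifts and turns the pose as measured when the row begins, along the tool's axes as they then stand; what a row does not reach is not made up. A row lasts 1/12 s, in which the tool goes at most 41.7 mm and 7.16 degrees, less where a joint would pass 70% of its speed; a pose out of reach is approached as far as the arm can. A call with a number of a shift or a turn outside -1 to 1 is refused whole. A call with a gripper value outside its range is refused whole. "hand" is the gripper's target within -1 to 1 (fully open at 1, half-way at 0, shut at -1), set as the call begins (left out, the last holds). The fingers move at their own pace and stop on an object; the grip force is fixed at half the most. Time passes only in rows, so rows that do not move let the fingers close. It gives the time, the measured TCP pose, the force and the opening at its end, in the units of the state.
- state(): the state, without advancing time (a new reading comes with each control period).
- snapshot(name): name is "scene" or "top" or "wrist"; returns the picture (480x640x3 uint8, red, green, blue); there is no depth.
- get_calibration(name): a dict with "vfov" (degrees; the focal length in pixels is half the picture's height over the tangent of half this angle, whatever the lens; pixels are square), "cx", "cy" (the principal point, pixels), "view" (4x4, takes a point from world to camera coordinates); the wrist camera has in their place "tool_from_camera" (4x4, takes a point from camera to tool coordinates, whose origin is the TCP and whose axes are the tool frame's). Camera axes: x right, y down, z forward; pixel columns grow to the right and rows downward; lengths in mm; the calibration is good to about 2 mm. The wrist camera is an equidistant fisheye: a pixel r from the principal point sees the ray r / f radians off the axis. A picture is of the moment at which its call begins: read the wrist's pose just before it. get_calibration takes no time and is no camera call.
- sign_off(): hands the job in, once; it reports no verdict.
Trained networks look in the newest picture that a camera, given by its name, has taken for a name from the list of things; names that differ only in an ending like _2 or _b are one class to them, and where a whole thing is asked for, a point or a joint stands for the part that bears it (a point fixed in the world has none). Each returns a list of dicts, best first, with "p" (0 to 1); they miss things now and then, are a little off and sometimes report something else, mostly with a low value. They report only what shows in the picture. A call takes as long as a camera call. They do not tell look-alikes from the thing itself.
- find_in(camera, target): "location" ([column, row] in pixels, amid what is visible of it).
- trace(camera, target): "region" (480x640 bool, what is visible of it) and "location" ([column, row] in pixels, amid what is visible of it).
- place_of(camera, target): "location" ([column, row] in pixels: a listed point, or the origin of a listed thing).
The state is a dict: "t": time; "joints": joint angles; "qvel": joint speeds; "joint_torque": joint torques, N m; "tool_pos": TCP position; "tcp_rot": TCP orientation; "wrist_force": force on the tool from outside, world axes, zero at the start; "wrist_torque": the same for the moment, N m; "gripper_width": opening from 0.0 (shut) to 1.0 (fully open).
Only numpy, scipy, OpenCV 4.12 (cv2) and the standard library are available. Lean on these libraries where they do the work, as an engineer would, in place of code of your own. Each camera call takes 0.05 s, during which the arm holds its last target.

TASK

Fit the return spring to the ski vice: take the tension spring from its grey rest, hook its bent leg down through the hole in the lug of the sliding jaw, then stretch the spring and drop its loop over the headed anchor post at the other end of the bed, so that it sits under the head and the spring has drawn the jaw back to its stop. Let go of it and leave the iron, can, jar and brush where they stand.

Things in the scene. Friction and masses are not known exactly. Their poses are not given: they have to be found in the camera images.
- spring_mid (a point): Middle of the loose steel tension spring (130 g), on its axis. Coil 20 mm in diameter, 70 mm long (35 mm each side of this point, unstretched). x axis: along the spring from its leg end to its loop end; z: up when the leg points straight down, as it does at the start and must for fitting. At the start its axis is level, 32 mm above the bench. Point fixed to the leg half; the spring does not bend.
- leg_tip (a point): Lower tip of the spring's bent leg. At the leg end a straight 3 mm wire leaves the coil along the axis and is bent sharply down, 49 mm from spring_mid, into a straight round leg 3 mm thick that leans 12 degrees back under the coil: its tip is 47 mm from spring_mid along the spring and 11 mm below the axis. Same axes as spring_mid.
- loop (a point): Centre of the flat round loop at the spring's other end, on its axis, 45 mm from spring_mid unstretched. It lies in the spring's x-y plane (level when the leg is down): 3 mm wire, inner diameter 15, outer 21 mm, touching the coil's end. It belongs to the loop half of the coil (the 35 mm next to the loop), which moves away from the leg half as the spring stretches. Axes as spring_mid.
- stretch (a joint): Stretch of the spring in m: 0 closed coil, at most 0.05. Pull: 3 N to begin to open, plus 0.5 N per mm. Fitted, it is about 0.019.
- tray: Low grey plastic rest holding the spring, fixed: floor 150 x 70 mm, 6 mm thick; origin under its centre, x axis along the spring. Two upright ribs 32 mm either side of the middle, 5 mm thick, 30 mm wide, reach 33 mm above the bench (1 mm over the spring's axis), with U notches in which the coil lies; it lifts straight up, and there is room for fingers between the ribs.
- hole (a point): Centre of the round vertical 6.5 mm hole, at the top face of the lug: a level steel plate 5 mm thick, 22 mm wide, ending 8 mm past the hole towards the post, top 50.5 mm above the bench. It moves with the sliding jaw, whose back is 22 mm from the hole and top 19.5 mm above the lug. x: towards the post; z up. Leg fully home: the spring's axis is 1.5 mm above the lug top, the tip 9.5 mm below it.
- jaw (a joint): Position of the sliding jaw (red block with a rubber pad) in m: 0 at its stop, nearest to the post, ski jaws fully open; grows to 0.03 as it moves away from the post. It slides under about 1.5 N and stays where it is left.
- post (a point): On the axis of the upright steel anchor post, at the underside of its head, 56 mm above the bench. x axis: along the vice from jaws to post; z up. Head 11 mm in diameter, chamfered, top 3.5 mm above this point; shank 8 mm in diameter, 9 mm high, on a round boss 16 mm in diameter whose top is 47 mm above the bench. In line with the hole, 118.5 mm from it with the jaw at its stop.
- vice: Red ski vice, bolted to the bench: bed 300 mm long, 64 mm wide, top 25 mm above the bench, with fixed jaw, sliding jaw with lug, and post. Origin on the bench about midway between hole (jaw at its stop) and post; x axis from jaws to post. Along the middle of the bed from lug to post runs a rib 10 mm wide, top 41 mm above the bench, which carries the coil once the leg is hooked.
- iron_mid (a point): Bystander: waxing iron, metal sole 150 x 85 mm, black body with a bow handle, 113 mm high; point 35 mm up.
- can_mid (a point): Bystander: spray can 52 mm in diameter, 150 mm high; point half-way up.
- jar_mid (a point): Bystander: small wax jar 56 mm in diameter, 55 mm high; point half-way up.
- brush_mid (a point): Bystander: hand brush 130 x 50 x 40 mm lying on its bristles; point half-way up.
Not all that is in view belongs to the job. What is meant by the part that bears spring_mid is not yellow, and is the smaller of those in its own colour.

How it is judged:
By the outcome, as a careful person would: the job done as asked, in the order asked, and still so for the second after the job is handed in, with the robot touching nothing.
It also fails if it takes over 67 s, if anything falls off the work surface, if the arm or the gripper's body presses on something with over 40 N, if the wrist force passes 120 N, or if a joint passes its speed limit or range.

## Working session

There is one attempt and no reset: what is moved stays moved. The work goes in short steps, Python scripts to look and compute and a tool call to move; the robot and the scene stay as the last step left them, time stands still between calls to the robot, and variables do not carry over. Pictures are saved under pics/ and viewed, and the job is handed in when it is done.

Besides the shell and the picture viewer there is one more tool, called in YAML: its name, and indented under it one key for each argument. send_rows: Moves the arm, as the interface text tells. Shift numbers are shares of 50 cm and turn numbers shares of pi rad, none past 1 either way. Its arguments: {"type":"object","properties":{"steps":{"type":"array"},"hand":{"type":"number"}},"required":["steps"]}

```bash
ls; mkdir -p pics; python3 - <<'E'
from workcell import *
import cv2
s=state()
for k,v in s.items(): print(k,v)
for c in ["scene","top","wrist"]:
    im=snapshot(c); cv2.imwrite(f"pics/a_{c}.png",im[:,:,::-1]); print(c,get_calibration(c))
E
```

```text
pics
t 0.0
joints [-7.46452449e+01  2.79314566e+00  5.59093840e+00  9.29339683e+01
  7.72909172e-05  8.26771008e+01]
qvel [ 0.12296009  0.04400306 -0.04448055 -0.02243404  0.05096853  0.008709  ]
joint_torque [ 1.48455052e-03 -3.38784313e+01  3.20013642e+01  2.03666190e-02
 -8.40656662e-05 -5.74328979e-06]
tool_pos [ 202.23138074 -483.81731122  230.1089741 ]
tcp_rot [[-9.22688621e-01 -6.28039231e-04  3.85545476e-01]
 [-3.85545868e-01  2.29222940e-03 -9.22685824e-01]
 [-3.04275779e-04 -9.99997176e-01 -2.35715191e-03]]
wrist_force [ 0.58611472 -0.09168683 -0.05022773]
wrist_torque [-0.0455787   0.01085338 -0.00808172]
gripper_width 1.0050695970207326
scene {'vfov': 48.875083964222995, 'cx': 320.74197260317595, 'cy': 247.0791428946367, 'view': array([[-2.12144386e-01,  9.77238332e-01, -3.50069051e-05,
         2.33716198e+02],
       [ 6.51244482e-01,  1.41349101e-01, -7.45587725e-01,
        -2.73724385e+02],
       [-7.28611957e-01, -1.58195048e-01, -6.66407490e-01,
         1.46809606e+03],
       [ 0.00000000e+00,  0.00000000e+00,  0.00000000e+00,
         1.00000000e+00]])}
top {'v
[... 171 characters left out ...]
     [-9.93649172e-01, -2.57341254e-02, -1.09540300e-01,
         5.07909500e+02],
       [ 1.10237867e-01, -2.74595204e-02, -9.93525836e-01,
         9.47220867e+02],
       [ 0.00000000e+00,  0.00000000e+00,  0.00000000e+00,
         1.00000000e+00]])}
wrist {'vfov': 65.70646984690485, 'cx': 319.976662712532, 'cy': 235.00934562833794, 'tool_from_camera': array([[-2.06132348e-04,  9.60689712e-01,  2.77624268e-01,
        -6.85601402e+01],
       [ 1.09884100e-03, -2.77623888e-01,  9.60689216e-01,
        -1.43115741e+02],
       [ 9.99999375e-01,  5.03094051e-04, -9.98417979e-04,
         1.11302143e-01],
       [ 0.00000000e+00,  0.00000000e+00,  0.00000000e+00,
         1.00000000e+00]])}
```

View pics/a_scene.png

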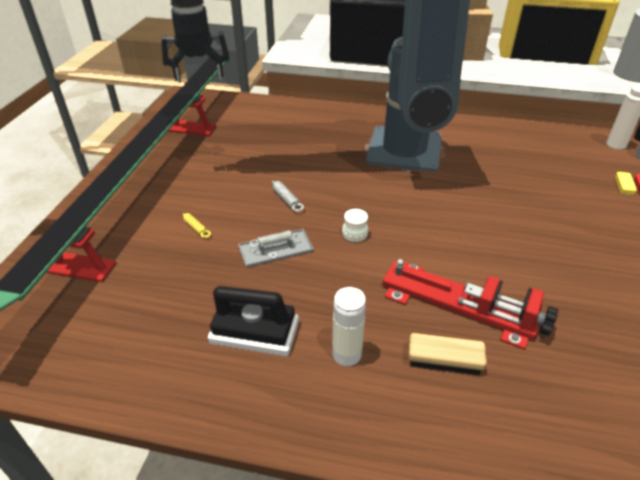

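View pics/a_top.png

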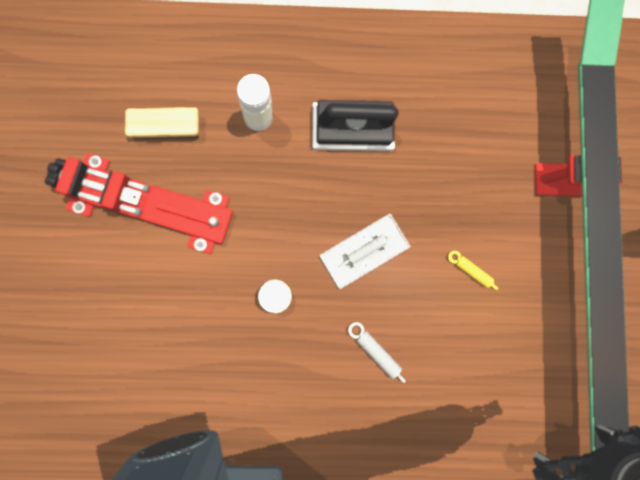

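View pics/a_wrist.png

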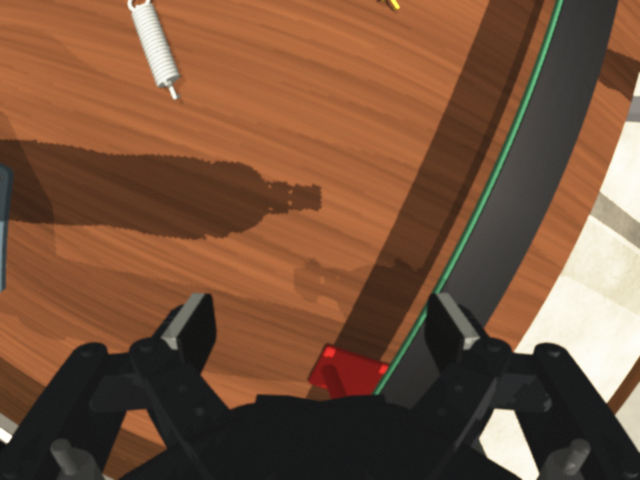

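Possible takes for "the spring", in the top view: white/grey spring on the tray (365,250), larger loose grey spring (376,352) and yellow spring (473,270). The description fits the smaller grey one, lying in the grey rest at (365,250). I'll check that in a crop.

```bash
cat > h.py <<'E'
from workcell import *
import numpy as np, cv2
def f_of(c): return 240/np.tan(np.radians(c['vfov']/2))
def ray(cam,px,pose=None):
    c=get_calibration(cam); f=f_of(c); u=(px[0]-c['cx'])/f; v=(px[1]-c['cy'])/f
    if cam=='wrist':
        r=np.hypot(u,v); d=np.array([np.sin(r)*u/r,np.sin(r)*v/r,np.cos(r)]) if r>0 else np.array([0,0,1.])
        T=np.eye(4);T[:3,:3]=pose[1];T[:3,3]=pose[0]; M=T@c['tool_from_camera']
    else:
        d=np.array([u,v,1.]); M=np.linalg.inv(c['view'])
    return M[:3,3], M[:3,:3]@d
def onz(cam,px,z,pose=None):
    o,d=ray(cam,px,pose); return o+d*(z-o[2])/d[2]
def proj(cam,p,pose=None):
    c=get_calibration(cam); f=f_of(c)
    if cam=='wrist':
        T=np.eye(4);T[:3,:3]=pose[1];T[:3,3]=pose[0]; M=np.linalg.inv(T@c['tool_from_camera'])
    else: M=c['view']
    q=M[:3,:3]@p+M[:3,3]
    if cam=='wrist':
        r=np.hypot(q[0],q[1]); th=np.arctan2(r,q[2]); q=q/r; return np.array([c['cx']+f*th*q[0],c['cy']+f*th*q[1]])
    return np.array([c['cx']+f*q[0]/q[2],c['cy']+f*q[1]/q[2]])
def pose():
    s=state(); return s['tool_pos'],s['tcp_rot']
E
python3 - <<'E'
from h import *
im=snapshot('top')
cv2.imwrite('pics/b.png',cv2.resize(im[200:300,300:430,::-1],None,fx=6,fy=6,interpolation=cv2.INTER_CUBIC))
cv2.imwrite('pics/b2.png',cv2.resize(im[140:260,40:240,::-1],None,fx=4,fy=4,interpolation=cv2.INTER_CUBIC))
zs=dict(spring_mid=32,leg_tip=21,loop=32,tray=0,hole=50.5,post=56,vice=0)
for k,z in zs.items():
    for r in place_of('top',k)[:3]: print(k,round(r['p'],2),np.round(r['location'],1),np.round(onz('top',r['location'],z),1))
im=snapshot('scene')
for k,z in zs.items():
    for r in place_of('scene',k)[:3]: print('S',k,round(r['p'],2),np.round(r['location'],1),np.round(onz('scene',r['location'],z),1))
print(state()['t'])
E
```

```text
spring_mid 0.87 [474.3 271.4] [ 443.9 -430.    32. ]
spring_mid 0.81 [379.1 354.1] [ 296.2 -261.    32. ]
spring_mid 0.73 [366.3 252.6] [ 472.7 -236.8   32. ]
leg_tip 0.87 [399.5 380.3] [ 250.6 -299.1   21. ]
leg_tip 0.87 [493.3 285.5] [ 419.9 -467.9   21. ]
leg_tip 0.58 [342.5 264.4] [ 451.3 -195.8   21. ]
loop 0.5 [389.2 236.2] [ 503.  -277.5   32. ]
loop 0.44 [357.2 329.2] [ 338.2 -222.2   32. ]
loop 0.41 [453.4 253.4] [ 475.1 -392.7   32. ]
tray 0.84 [368.4 251.4] [ 477.3 -245.1    0. ]
hole 0.96 [132.9 194.9] [561.9 174.3  50.5]
post 0.71 [211.7 220. ] [520.8  35.3  56. ]
vice 0.97 [181.6 215. ] [535.5  98.6   0. ]
vice 0.25 [258.1 101.7] [754.1 -34.1   0. ]
S spring_mid 0.84 [275.8 237.6] [ 476.6 -234.7   32. ]
S spring_mid 0.7 [284.6 195. ] [ 323.1 -256.7   32. ]
S spring_mid 0.65 [192.5 221.4] [ 462.6 -431.4   32. ]
S leg_tip 0.88 [274.  184.4] [ 271.6 -298.2   21. ]
S leg_tip 0.7 [295.9 234.7] [ 445.6 -198.3   21. ]
S leg_tip 0.63 [186.1 220.4] [ 450. -454.   21.]
S loop 0.65 [296.7 206.7] [ 361.2 -217.5   32. ]
S loop 0.61 [204.1 234. ] [ 498.  -389.9   32. ]
S loop 0.56 [254.1 244.2] [ 507.  -273.8   32. ]
S tray 0.82 [274.6 247.4] [ 473.5 -240.2    0. ]
S tray 0.2 [349.9 327. ] [659.8 -39.8   0. ]
S hole 0.76 [468.9 288.8] [562.4 169.4  50.5]
S post 0.91 [399.8 262.8] [524.6  34.5  56. ]
S vice 0.65 [425.6 292.9] [541.1  93.5   0. ]
0.95
```

View pics/b.png

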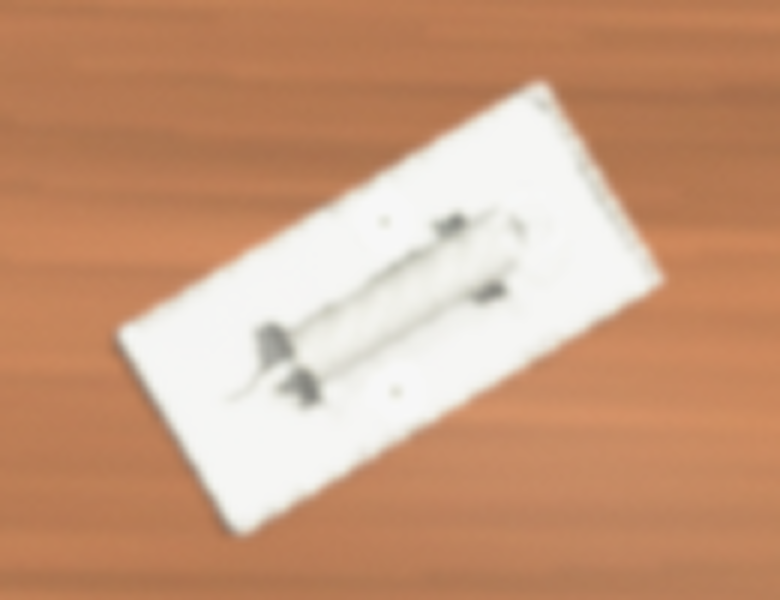

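View pics/b2.png

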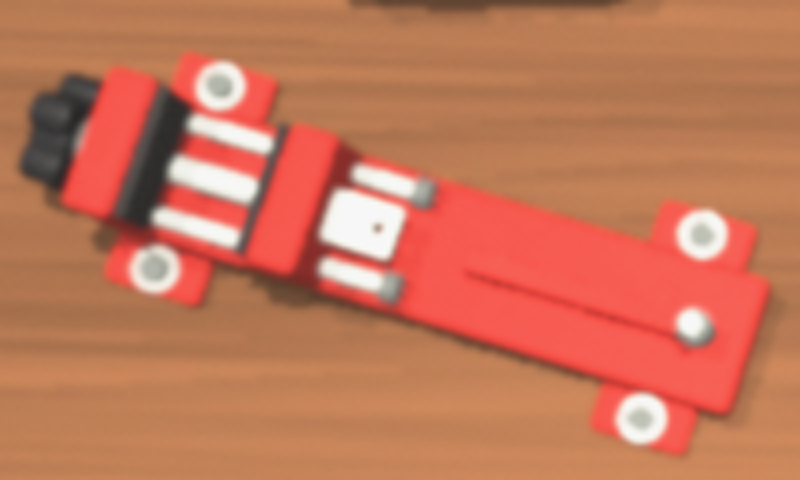

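The top crop shows the smaller grey spring in the rest's notches, with its leg at about (342,264) and its loop at about (388,237). The loose grey spring at (376,352) is larger, so this is the right one. On the vice, the hole is at (133,195) and the post at (212,220), so the jaw stands about 24 mm off its stop. I'll move over the rest.

send_rows:
  hand: 1
  steps:
    - {"x": -0.06,"y": 0.016,"z": -0.018}
    - {"x": -0.06,"y": 0.016,"z": -0.018}
    - {"x": -0.06,"y": 0.016,"z": -0.018}
    - {"x": -0.06,"y": 0.016,"z": -0.018}
    - {"x": -0.06,"y": 0.016,"z": -0.018}
    - {"x": -0.06,"y": 0.016,"z": -0.018}
    - {"x": -0.06,"y": 0.016,"z": -0.018}
    - {"x": -0.06,"y": 0.016,"z": -0.018}
    - {"x": -0.06,"y": 0.016,"z": -0.018}
    - {"x": -0.06,"y": 0.016,"z": -0.018}
    - {"x": -0.06,"y": 0.016,"z": -0.018}
    - {"x": -0.06,"y": 0.016,"z": -0.018}

```text
invalid input
```

send_rows:
  steps:
    - {"wy": -0.0385}
    - {"wy": -0.0385}
    - {"wy": -0.0385}
    - {"wy": -0.0385}
    - {"wy": -0.0385}
    - {"wy": -0.0385}
    - {"wy": -0.0385}
    - {"wy": -0.0385}
    - {"wy": -0.0385}
    - {"wy": -0.0385}
    - {"wy": -0.0385}
    - {"wy": -0.0385}

```text
invalid input
```

send_rows:
  hand: 1
  steps:
    - {"x": -0.06,"y": 0.016,"z": -0.018,"wx": 0,"wy": 0,"wz": 0}
    - {"x": -0.06,"y": 0.016,"z": -0.018,"wx": 0,"wy": 0,"wz": 0}
    - {"x": -0.06,"y": 0.016,"z": -0.018,"wx": 0,"wy": 0,"wz": 0}
    - {"x": -0.06,"y": 0.016,"z": -0.018,"wx": 0,"wy": 0,"wz": 0}
    - {"x": -0.06,"y": 0.016,"z": -0.018,"wx": 0,"wy": 0,"wz": 0}
    - {"x": -0.06,"y": 0.016,"z": -0.018,"wx": 0,"wy": 0,"wz": 0}
    - {"x": -0.06,"y": 0.016,"z": -0.018,"wx": 0,"wy": 0,"wz": 0}
    - {"x": -0.06,"y": 0.016,"z": -0.018,"wx": 0,"wy": 0,"wz": 0}
    - {"x": -0.06,"y": 0.016,"z": -0.018,"wx": 0,"wy": 0,"wz": 0}
    - {"x": -0.06,"y": 0.016,"z": -0.018,"wx": 0,"wy": 0,"wz": 0}
    - {"x": -0.06,"y": 0.016,"z": -0.018,"wx": 0,"wy": 0,"wz": 0}
    - {"x": -0.06,"y": 0.016,"z": -0.018,"wx": 0,"wy": 0,"wz": 0}

```text
t: 1.95
tool_pos: [502.8, -245.0, 132.8]
tcp_rot: [[-0.928, 0.003, 0.372], [-0.372, -0.011, -0.928], [0.002, -1.0, 0.011]]
wrist_force: [0.1, 0.2, -0.1]
gripper_width: 0.999
```

send_rows:
  steps:
    - {"x": 0,"y": 0,"z": 0,"wx": 0,"wy": -0.0385,"wz": 0}
    - {"x": 0,"y": 0,"z": 0,"wx": 0,"wy": -0.0385,"wz": 0}
    - {"x": 0,"y": 0,"z": 0,"wx": 0,"wy": -0.0385,"wz": 0}
    - {"x": 0,"y": 0,"z": 0,"wx": 0,"wy": -0.0385,"wz": 0}
    - {"x": 0,"y": 0,"z": 0,"wx": 0,"wy": -0.0385,"wz": 0}
    - {"x": 0,"y": 0,"z": 0,"wx": 0,"wy": -0.0385,"wz": 0}
    - {"x": 0,"y": 0,"z": 0,"wx": 0,"wy": -0.0385,"wz": 0}
    - {"x": 0,"y": 0,"z": 0,"wx": 0,"wy": -0.0385,"wz": 0}
    - {"x": 0,"y": 0,"z": 0,"wx": 0,"wy": -0.0385,"wz": 0}
    - {"x": 0,"y": 0,"z": 0,"wx": 0,"wy": -0.0385,"wz": 0}
    - {"x": 0,"y": 0,"z": 0,"wx": 0,"wy": -0.0385,"wz": 0}
    - {"x": 0,"y": 0,"z": 0,"wx": 0,"wy": -0.0385,"wz": 0}

```text
t: 2.95
tool_pos: [507.5, -235.9, 127.7]
tcp_rot: [[0.307, -0.001, 0.952], [-0.952, -0.005, 0.307], [0.005, -1.0, -0.002]]
wrist_force: [0.9, -0.7, 0.4]
gripper_width: 1.002
```

send_rows:
  steps:
    - {"x": 0,"y": 0,"z": 0,"wx": 0,"wy": -0.0385,"wz": 0}
    - {"x": 0,"y": 0,"z": 0,"wx": 0,"wy": -0.0385,"wz": 0}
    - {"x": 0,"y": 0,"z": 0,"wx": 0,"wy": -0.03,"wz": 0}
    - {"x": 0,"y": 0,"z": 0,"wx": 0,"wy": 0,"wz": 0}

```text
t: 3.28
tool_pos: [507.5, -235.9, 127.6]
tcp_rot: [[0.617, -0.001, 0.787], [-0.787, -0.005, 0.617], [0.003, -1.0, -0.004]]
wrist_force: [-0.2, 0.6, -0.3]
gripper_width: 1.001
```

```bash
cat > look.py <<'E'
from h import *
import sys
def look(name,targets,crop=None,cams=('wrist',)):
    for cam in cams:
        p=pose(); im=snapshot(cam); o=im.copy()
        for k,z in targets.items():
            for r in place_of(cam,k)[:2]:
                l=r['location']; print(cam,k,round(r['p'],2),np.round(l,1),np.round(onz(cam,l,z,p),1))
        cv2.imwrite(f'pics/{name}_{cam}.png',o[:,:,::-1])
    s=state(); R=s['tcp_rot']
    print('t',round(s['t'],2),'tcp',np.round(s['tool_pos'],1),'xang',round(np.degrees(np.arctan2(R[1,0],R[0,0])),2),'ydir',np.round(R[:,1],3),'x',np.round(R[:,0],3),'F',np.round(s['wrist_force'],1),'w',round(s['gripper_width'],3),'j',np.round(s['joints'],0))
E
python3 - <<'E'
from look import *
look('c',dict(spring_mid=32,leg_tip=21,loop=32,tray=0))
E
```

```text
wrist spring_mid 0.93 [282.3 211.2] [ 475.1 -238.2   32. ]
wrist spring_mid 0.88 [86.8 90.2] [ 304.3 -254.1   32. ]
wrist leg_tip 0.63 [ 43.5 109.2] [ 264.7 -293.2   21. ]
wrist leg_tip 0.58 [294.1 141.7] [ 453.2 -198.    21. ]
wrist loop 0.9 [147.1  72.5] [ 341.7 -217.8   32. ]
wrist loop 0.74 [278.6 271.3] [ 498.3 -274.    32. ]
wrist tray 0.9 [287.7 198.1] [ 473.9 -235.5    0. ]
t 3.53 tcp [ 507.5 -235.8  127.6] xang -52.12 ydir [-0.001 -0.005 -1.   ] x [ 0.614 -0.789  0.003] F [-0.3  0.1 -1. ] w 0.999 j [-32.   8.  -1.  81.  -0.  20.]
```

View pics/c_wrist.png

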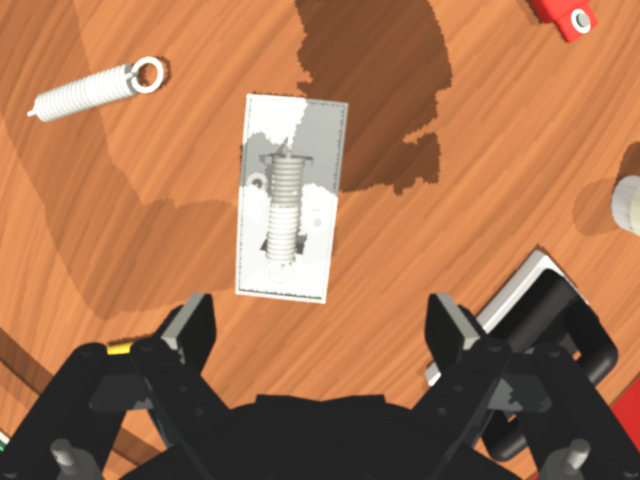

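The wrist view shows the target spring in the rest, with its middle at (285,205), the leg towards the top and the loop near (280,272). I'll refine its direction from the rest's corners.

```bash
python3 - <<'E'
from look import *
p=pose()
im=snapshot('wrist')
r=trace('wrist','tray')
print([ (round(a['p'],2),a['region'].sum()) for a in r])
m=r[0]['region'].astype(np.uint8)
c=max(cv2.findContours(m,cv2.RETR_EXTERNAL,cv2.CHAIN_APPROX_NONE)[0],key=cv2.contourArea)[:,0]
W=np.array([onz('wrist',q,6,p)[:2] for q in c],dtype=np.float32)
(ce,sz,an)=cv2.minAreaRect(W); print('tray',ce,sz,an)
r=trace('wrist','spring_mid')
for a in r[:3]:
    ys,xs=np.nonzero(a['region']); P=np.array([onz('wrist',(x,y),36,p)[:2] for x,y in zip(xs,ys)])
    mu=P.mean(0); u,s,v=np.linalg.svd(P-mu,full_matrices=False); 
    t=(P-mu)@v[0]; print(round(a['p'],2),len(xs),mu,np.degrees(np.arctan2(v[0,1],v[0,0])),t.min(),t.max())
cv2.imwrite('pics/d.png',cv2.resize(im[80:320,210:370,::-1],None,fx=2.5,fy=2.5,interpolation=cv2.INTER_CUBIC))
im=snapshot('top')
r=trace('top','tray'); m=r[0]['region'].astype(np.uint8)
c=max(cv2.findContours(m,cv2.RETR_EXTERNAL,cv2.CHAIN_APPROX_NONE)[0],key=cv2.contourArea)[:,0]
W=np.array([onz('top',q,6)[:2] for q in c],dtype=np.float32)
print('top tray',cv2.minAreaRect(W))
E
```

```text
[(0.83, np.int64(15658))]
tray (475.4158630371094, -237.9012451171875) (71.72091674804688, 153.2661590576172) 32.25727462768555Traceback (most recent call last):
  File "<stdin>", line 12, in <module>
  File "h.py", line 13, in onz
    o,d=ray(cam,px,pose); return o+d*(z-o[2])/d[2]
        ~~~^^^^^^^^^^^^^
  File "h.py", line 5, in ray
    c=get_calibration(cam); f=f_of(c); u=(px[0]-c['cx'])/f; v=(px[1]-c['cy'])/f
ValueError: time passes only in moves, steps and waits
```

```bash
sed -i 's/^def f_of/_C={}\n_g=get_calibration\ndef get_calibration(n):\n    if n not in _C: _C[n]=_g(n)\n    return _C[n]\ndef f_of/' h.py; python3 - <<'E'
from look import *
im=snapshot('top')
r=trace('top','tray'); m=r[0]['region'].astype(np.uint8)
c=max(cv2.findContours(m,cv2.RETR_EXTERNAL,cv2.CHAIN_APPROX_NONE)[0],key=cv2.contourArea)[:,0]
W=np.array([onz('top',q,6)[:2] for q in c],dtype=np.float32)
print('top tray',cv2.minAreaRect(W))
p=pose()
R=p[1]; x=np.array([np.cos(np.radians(-57.7)),np.sin(np.radians(-57.7)),0])
g=np.array([475.3,-238.1,120])+15*x
print(g, (g-p[0])@R/500)
print(state()['t'])
E
```

```text
top tray ((472.5923156738281, -170.94569396972656), (12.835321426391602, 32.318214416503906), 46.18264389038086)
[ 483.31528524 -250.7789275   120.        ] [-0.00633342  0.01544505 -0.05645548]
3.7833
```

send_rows:
  steps:
    - {"x": -0.003,"y": 0.02,"z": -0.028,"wx": 0,"wy": 0.031,"wz": 0}
    - {"x": -0.003,"y": 0.04,"z": -0.028,"wx": 0,"wy": 0,"wz": 0}
    - {"x": 0,"y": 0.02,"z": 0,"wx": 0,"wy": 0,"wz": 0}
    - {"x": 0,"y": 0,"z": 0,"wx": 0,"wy": 0,"wz": 0}

```text
t: 4.12
tool_pos: [484.3, -250.5, 88.1]
tcp_rot: [[0.531, 0.003, 0.847], [-0.847, -0.007, 0.531], [0.008, -1.0, -0.001]]
wrist_force: [0.6, 0.6, 0.6]
gripper_width: 1.004
```

```bash
python3 - <<'E'
from look import *
look('e',dict(spring_mid=32,leg_tip=21,loop=32))
p=pose(); im=snapshot('wrist')
r=trace('wrist','tray'); m=r[0]['region'].astype(np.uint8)
c=max(cv2.findContours(m,cv2.RETR_EXTERNAL,cv2.CHAIN_APPROX_NONE)[0],key=cv2.contourArea)[:,0]
W=np.array([onz('wrist',q,6,p)[:2] for q in c],dtype=np.float32)
print('tray',cv2.minAreaRect(W))
E
```

```text
wrist spring_mid 0.83 [ 73.2 112.5] [ 305.5 -254.8   32. ]
wrist spring_mid 0.56 [322.2 231.7] [ 475.9 -238.3   32. ]
wrist leg_tip 0.89 [ 27.4 139.1] [ 265.5 -293.3   21. ]
wrist leg_tip 0.67 [324.4 144.6] [ 451.6 -197.4   21. ]
wrist loop 0.78 [138.5  83.4] [ 340.8 -219.3   32. ]
wrist loop 0.55 [202.5 388.6] [ 465.6 -381.2   32. ]
t 4.32 tcp [ 486.3 -251.3   91.1] xang -57.83 ydir [ 0.007 -0.01  -1.   ] x [ 0.532 -0.846  0.012] F [ 0.3 -0.2  0.5] w 1.0 j [-34.   6.  -7.  77.  -0.  24.]
tray ((475.7154235839844, -237.82537841796875), (72.26934814453125, 153.84786987304688), 32.02825164794922)
```

View pics/e_wrist.png

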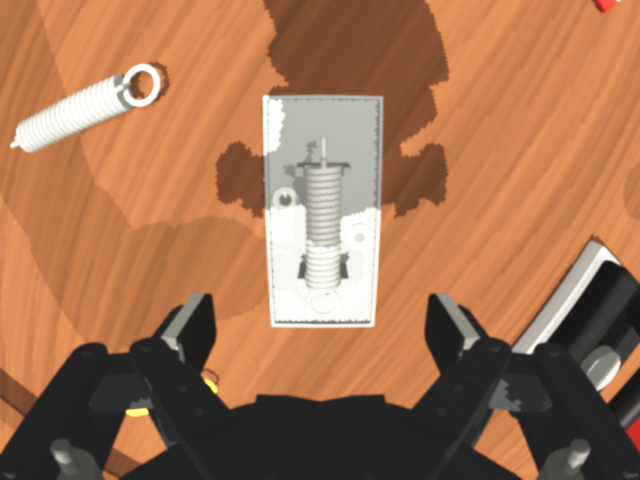

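The rest is centred between the fingers, with the coil at (322,230) and the finger mid at about 320. Descending.

send_rows:
  steps:
    - {"x": -0.002,"y": 0.036,"z": -0.002,"wx": 0,"wy": 0,"wz": 0.002}
    - {"x": -0.002,"y": 0.036,"z": -0.002,"wx": 0,"wy": 0,"wz": 0}
    - {"x": 0,"y": 0.036,"z": 0,"wx": 0,"wy": 0,"wz": 0}
    - {"x": 0,"y": 0.03,"z": 0,"wx": 0,"wy": 0,"wz": 0}
    - {"x": 0,"y": 0,"z": 0,"wx": 0,"wy": 0,"wz": 0}

```text
t: 4.83
tool_pos: [490.9, -253.7, 27.3]
tcp_rot: [[0.535, 0.016, 0.845], [-0.845, -0.012, 0.535], [0.019, -1.0, 0.007]]
wrist_force: [-0.6, 0.6, -0.1]
gripper_width: 1.0
```

```bash
python3 - <<'E'
from look import *
look('f',dict(spring_mid=32,leg_tip=21))
E
```

```text
wrist spring_mid 0.73 [313.8 255.6] [ 475.3 -236.9   32. ]
wrist spring_mid 0.67 [126.9 443.5] [ 444.1 -404.9   32. ]
wrist leg_tip 0.83 [312.9 133.7] [ 450.  -197.5   21. ]
t 4.98 tcp [ 493.  -255.2   31.1] xang -57.68 ydir [ 0.021 -0.016 -1.   ] x [ 0.534 -0.845  0.025] F [ 0.7 -1.2 -0.3] w 1.003 j [-34.   9. -11.  69.  -0.  23.]
```

View pics/f_wrist.png

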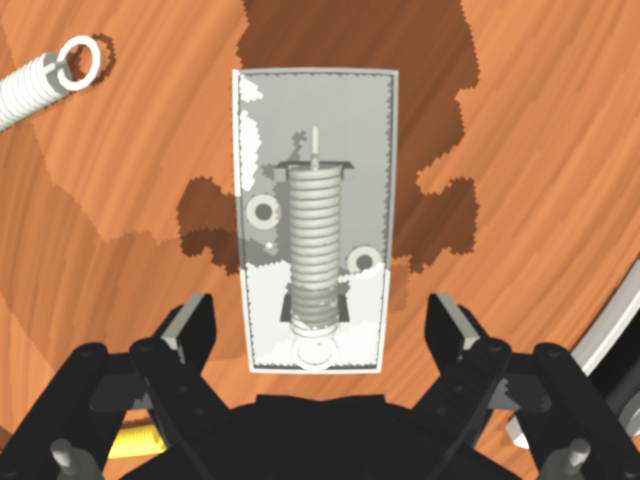

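send_rows:
  steps:
    - {"x": -0.008,"y": 0.01,"z": -0.005,"wx": -0.0015,"wy": 0,"wz": 0.004}
    - {"x": -0.008,"y": 0.01,"z": -0.005,"wx": -0.0015,"wy": 0,"wz": 0.004}
    - {"x": 0,"y": 0,"z": 0,"wx": 0,"wy": 0,"wz": 0}
    - {"x": 0,"y": 0,"z": 0,"wx": 0,"wy": 0,"wz": 0}

```text
t: 5.32
tool_pos: [487.2, -252.9, 25.2]
tcp_rot: [[0.535, 0.005, 0.845], [-0.845, -0.003, 0.535], [0.005, -1.0, 0.002]]
wrist_force: [1.0, -0.3, -1.3]
gripper_width: 1.0
```

```bash
python3 - <<'E'
from look import *
look('g',dict(spring_mid=32))
E
```

```text
wrist spring_mid 0.92 [127.6 449.4] [ 442.5 -405.4   32. ]
wrist spring_mid 0.69 [  6.4 109.3] [ 310.9 -254.2   32. ]
t 5.42 tcp [ 487.1 -252.8   25. ] xang -57.65 ydir [ 0.004 -0.003 -1.   ] x [ 0.535 -0.845  0.005] F [ 0.6 -0.1 -0.3] w 1.0 j [-34.   9. -11.  69.   0.  23.]
```

send_rows:
  steps:
    - {"x": -0.004,"y": 0.012,"z": -0.002,"wx": 0,"wy": 0,"wz": 0.001}
    - {"x": -0.004,"y": 0.012,"z": -0.002,"wx": 0,"wy": 0,"wz": 0.001}
    - {"x": 0,"y": 0,"z": 0,"wx": 0,"wy": 0,"wz": 0}
    - {"x": 0,"y": 0,"z": 0,"wx": 0,"wy": 0,"wz": 0}

```text
t: 5.75
tool_pos: [483.1, -250.5, 12.2]
tcp_rot: [[0.535, 0.001, 0.845], [-0.845, 0.003, 0.535], [-0.002, -1.0, 0.003]]
wrist_force: [0.2, 0.2, 0.1]
gripper_width: 0.998
```

```bash
python3 - <<'E'
from look import *
look('g',dict(loop=32,leg_tip=21))
E
```

```text
wrist loop 0.68 [68.5 71.3] [ 346.3 -218.3   32. ]
wrist loop 0.56 [327.5 384.5] [ 500.1 -274.8   32. ]
wrist leg_tip 0.64 [326.4 155. ] [ 450.5 -198.    21. ]
t 5.9 tcp [ 483.3 -250.6   12.6] xang -57.66 ydir [ 0.002  0.002 -1.   ] x [ 0.535 -0.845 -0.001] F [ 0.4 -1.  -0.4] w 0.996 j [-35.   9. -12.  68.   0.  23.]
```

View pics/g_wrist.png

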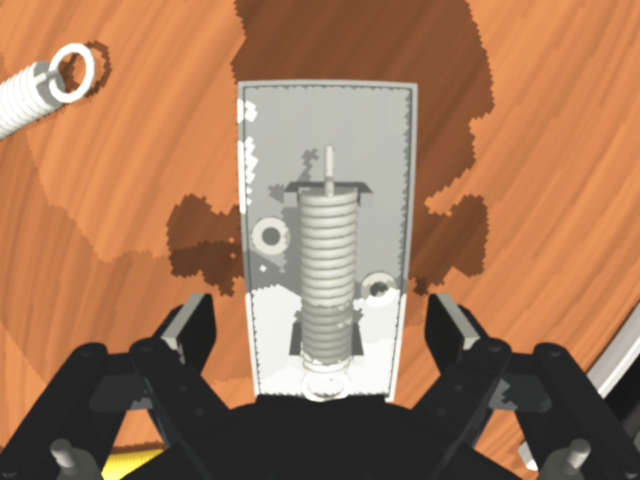

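The coil sits at column 328 and the finger mid at 320, so I'll shift about 2.5 mm and close.

send_rows:
  steps:
    - {"x": 0,"y": -0.001,"z": 0.006,"wx": 0,"wy": 0,"wz": 0}
    - {"x": 0,"y": 0,"z": 0,"wx": 0,"wy": 0,"wz": 0}

```text
t: 6.07
tool_pos: [486.2, -249.0, 13.3]
tcp_rot: [[0.535, 0.002, 0.845], [-0.845, 0.002, 0.535], [-0.001, -1.0, 0.003]]
wrist_force: [-0.3, -0.5, -0.2]
gripper_width: 0.998
```

send_rows:
  hand: -1
  steps:
    - {"x": 0,"y": 0,"z": 0,"wx": 0,"wy": 0,"wz": 0}
    - {"x": 0,"y": 0,"z": 0,"wx": 0,"wy": 0,"wz": 0}
    - {"x": 0,"y": 0,"z": 0,"wx": 0,"wy": 0,"wz": 0}
    - {"x": 0,"y": 0,"z": 0,"wx": 0,"wy": 0,"wz": 0}
    - {"x": 0,"y": 0,"z": 0,"wx": 0,"wy": 0,"wz": 0}
    - {"x": 0,"y": 0,"z": 0,"wx": 0,"wy": 0,"wz": 0}
    - {"x": 0,"y": 0,"z": 0,"wx": 0,"wy": 0,"wz": 0}
    - {"x": 0,"y": 0,"z": 0,"wx": 0,"wy": 0,"wz": 0}
    - {"x": 0,"y": 0,"z": 0,"wx": 0,"wy": 0,"wz": 0}

```text
t: 6.82
tool_pos: [486.4, -249.8, 14.4]
tcp_rot: [[0.535, 0.002, 0.845], [-0.845, 0.0, 0.535], [0.001, -1.0, 0.002]]
wrist_force: [-0.5, -0.3, -0.1]
gripper_width: 0.213
```

```bash
python3 - <<'E'
from look import *
look('h',dict(loop=32,leg_tip=21))
E
```

```text
wrist loop 0.81 [321.3 378.6] [ 500.3 -274.2   32. ]
wrist loop 0.76 [66.9 71.2] [ 347.2 -218.2   32. ]
wrist leg_tip 0.75 [320.8 150.1] [ 451.2 -196.9   21. ]
t 6.97 tcp [ 486.4 -249.8   14.4] xang -57.68 ydir [ 0.002  0.    -1.   ] x [ 0.535 -0.845  0.001] F [-0.4  0.7 -0.1] w 0.213 j [-34.  10. -12.  68.   0.  23.]
```

View pics/h_wrist.png

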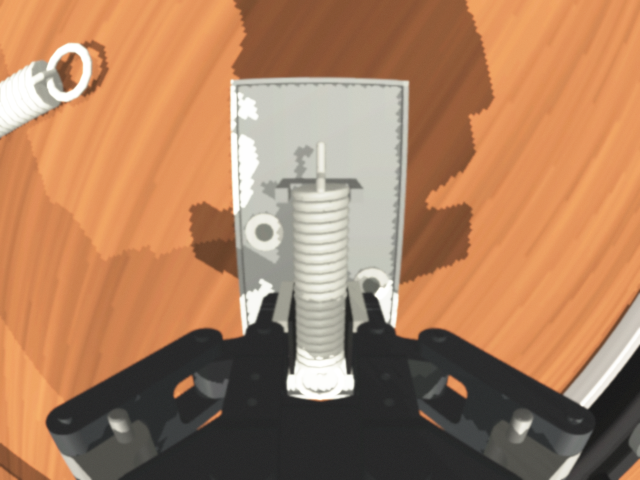

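The coil is gripped centrally; the leg tip shows at (321,150). Lifting, then over to the vice.

send_rows:
  steps:
    - {"x": 0,"y": -0.03,"z": 0,"wx": 0,"wy": 0,"wz": 0}
    - {"x": 0,"y": -0.05,"z": 0,"wx": 0,"wy": 0,"wz": 0}
    - {"x": 0,"y": -0.06,"z": 0,"wx": 0,"wy": 0,"wz": 0}
    - {"x": 0,"y": -0.06,"z": 0,"wx": 0,"wy": 0,"wz": 0}
    - {"x": 0,"y": 0,"z": 0,"wx": 0,"wy": 0,"wz": 0}

```text
t: 7.38
tool_pos: [482.9, -246.5, 111.8]
tcp_rot: [[0.535, -0.007, 0.845], [-0.845, 0.009, 0.535], [-0.011, -1.0, -0.001]]
wrist_force: [1.7, -0.0, -0.1]
gripper_width: 0.211
```

send_rows:
  steps:
    - {"x": -0.052,"y": 0,"z": 0.045,"wx": 0,"wy": 0,"wz": 0}
    - {"x": -0.052,"y": 0,"z": 0.045,"wx": 0,"wy": 0,"wz": 0}
    - {"x": -0.052,"y": 0,"z": 0.045,"wx": 0,"wy": 0,"wz": 0}
    - {"x": -0.052,"y": 0,"z": 0.045,"wx": 0,"wy": 0,"wz": 0}
    - {"x": -0.052,"y": 0,"z": 0.045,"wx": 0,"wy": 0,"wz": 0}
    - {"x": -0.052,"y": 0,"z": 0.045,"wx": 0,"wy": 0,"wz": 0}
    - {"x": -0.052,"y": 0,"z": 0.045,"wx": 0,"wy": 0,"wz": 0}
    - {"x": -0.052,"y": 0,"z": 0.045,"wx": 0,"wy": 0,"wz": 0}
    - {"x": -0.03,"y": 0,"z": 0.026,"wx": 0,"wy": 0,"wz": 0}
    - {"x": 0,"y": 0,"z": 0,"wx": 0,"wy": 0,"wz": 0}

```text
t: 8.22
tool_pos: [530.1, 55.5, 109.1]
tcp_rot: [[0.529, -0.004, 0.848], [-0.848, 0.009, 0.529], [-0.01, -1.0, 0.002]]
wrist_force: [-0.6, -0.1, -1.1]
gripper_width: 0.214
```

```bash
python3 - <<'E'
from look import *
look('i',dict(hole=50.5,post=56))
E
```

```text
wrist hole 0.72 [470.1 109.5] [554.8 173.2  50.5]
wrist post 0.93 [283.4 278.7] [516.8  33.9  56. ]
t 8.37 tcp [529.8  51.2 109.2] xang -58.3 ydir [-0.004  0.006 -1.   ] x [ 0.525 -0.851 -0.008] F [-0.   0.4 -1.7] w 0.213 j [-2.  5. -6. 79.  0. 56.]
```

View pics/i_wrist.png

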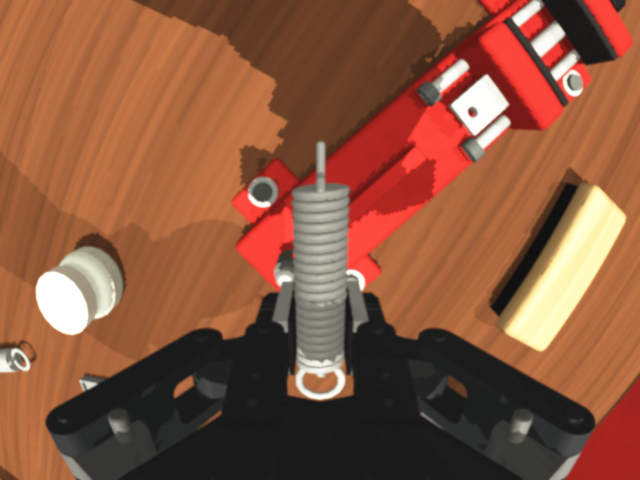

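The wrist view shows the hole at (472,111), the post head at (285,268) and the held spring in line with the tool. Now turning to the vice's direction.

send_rows:
  steps:
    - {"x": -0.01,"y": 0,"z": 0.012,"wx": 0,"wy": 0.0385,"wz": 0}
    - {"x": -0.01,"y": 0,"z": 0.012,"wx": 0,"wy": 0.0385,"wz": 0}
    - {"x": -0.01,"y": 0,"z": 0.01,"wx": 0,"wy": 0.0385,"wz": 0}
    - {"x": -0.01,"y": 0,"z": 0.01,"wx": 0,"wy": 0.0385,"wz": 0}
    - {"x": -0.01,"y": 0,"z": 0,"wx": 0,"wy": 0.0385,"wz": 0}
    - {"x": -0.01,"y": 0,"z": 0,"wx": 0,"wy": 0.0385,"wz": 0}
    - {"x": 0,"y": 0,"z": 0,"wx": 0,"wy": 0.032,"wz": 0}
    - {"x": 0,"y": 0,"z": 0,"wx": 0,"wy": 0,"wz": 0}
    - {"x": 0,"y": 0,"z": 0,"wx": 0,"wy": 0,"wz": 0}

```text
t: 9.12
tool_pos: [542.9, 73.3, 106.3]
tcp_rot: [[-0.309, -0.009, 0.951], [-0.951, 0.001, -0.309], [0.002, -1.0, -0.008]]
wrist_force: [0.0, -0.7, -1.5]
gripper_width: 0.21
```

```bash
python3 - <<'E'
from look import *
look('j',dict(hole=50.5,post=56,leg_tip=115,loop=127))
E
```

```text
wrist hole 0.86 [287.7  74. ] [555.8 174.2  50.5]
wrist leg_tip 0.72 [321.2 150. ] [561.3 132.7 115. ]
wrist loop 0.97 [321.2 377.1] [534.1  48.4 127. ]
t 9.37 tcp [543.   74.4 106.6] xang -107.98 ydir [-0.008  0.001 -1.   ] x [-0.309 -0.951  0.001] F [ 1.1  0.3 -1. ] w 0.213 j [  1.   7.  -4.  79.   0. 109.]
```

View pics/j_wrist.png

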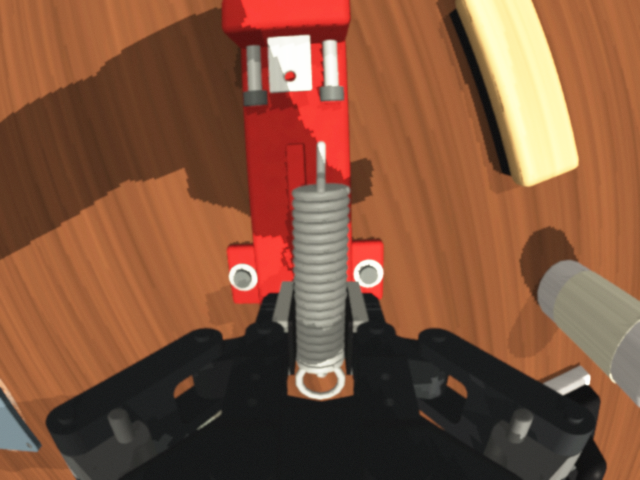

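The hole is at (290,76) and the leg tip at (321,150); the vice lies nearly along the view. I'll measure its direction from symmetric feature pairs.

```bash
python3 - <<'E'
from look import *
p=pose()
def W(px,z): return onz('wrist',px,z,p)[:2]
def ang(a,b):
    d=b-a; return np.degrees(np.arctan2(d[1],d[0]))
for z in (5,12): print('bolts',ang(W((369,272),z),W((243,277),z))+90-0, W((369,272),z),W((243,277),z))
print('rods',ang(W((332,93),40),W((255,98),40))+90)
a,b=W((223,30),70),W((350,30),70); print('x',a,b)
a=(W((369,272),8)+W((243,277),8))/2; b=(W((332,93),42)+W((255,98),42))/2; print('mid-mid',ang(b,a),a,b)
print('hole',W((290,76),50.5))
im=snapshot('wrist'); cv2.imwrite('pics/k.png',cv2.resize(im[0:310,210:410,::-1],None,fx=3,fy=3,interpolation=cv2.INTER_CUBIC)[:600])
E
```

```text
bolts 254.876451931115 [565.01435958  37.03770648] [477.46519771  60.69888913]
bolts 254.87645193111504 [564.99406231  39.99246157] [479.95035145  62.97651686]
rods 254.7627490748608
x [533.70766921 205.11608827] [591.70392014 183.89695074]
mid-mid -105.99596847599389 [521.76796217  49.98952269] [554.58066633 164.45141731]
hole [556.60135842 173.87975375]
```

View pics/k.png

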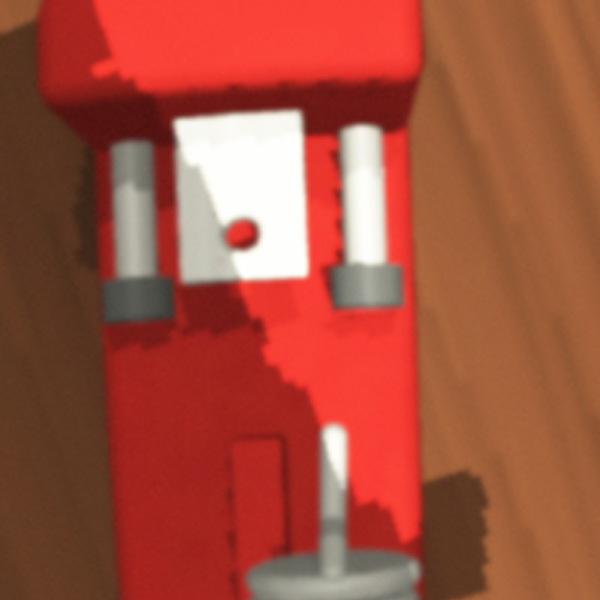

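send_rows:
  steps:
    - {"x": 0,"y": 0,"z": 0,"wx": 0.002,"wy": -0.014,"wz": 0}
    - {"x": -0.014,"y": 0.03,"z": -0.009,"wx": 0,"wy": 0,"wz": 0.002}
    - {"x": -0.014,"y": 0.03,"z": -0.009,"wx": 0,"wy": 0,"wz": 0.002}
    - {"x": -0.014,"y": 0.03,"z": -0.009,"wx": 0,"wy": 0,"wz": 0.002}
    - {"x": 0,"y": 0,"z": 0,"wx": 0,"wy": 0,"wz": 0}
    - {"x": 0,"y": 0,"z": 0,"wx": 0,"wy": 0,"wz": 0}

```text
t: 9.92
tool_pos: [537.3, 99.1, 62.6]
tcp_rot: [[-0.261, 0.008, 0.965], [-0.965, 0.018, -0.261], [-0.019, -1.0, 0.003]]
wrist_force: [0.9, 0.8, -1.1]
gripper_width: 0.212
```

```bash
cat > v.py <<'E'
from look import *
def v(name,crop=(40,300,220,420),sc=3,targets=dict(hole=50.5),leg=(-63.5,-6.6,0)):
    look(name,targets)
    p=pose(); im=snapshot('wrist').copy()
    tip=p[0]+p[1]@np.array(leg); print('tip',np.round(tip,1),'px',np.round(proj('wrist',tip,p),1),'bend px',np.round(proj('wrist',p[0]+p[1]@np.array([leg[0]-2,leg[1]-11,leg[2]]),p),1))
    r0,r1,c0,c1=crop
    cv2.imwrite(f'pics/{name}_c.png',cv2.resize(im[r0:r1,c0:c1,::-1],None,fx=sc,fy=sc,interpolation=cv2.INTER_CUBIC)[:600,:800])
E
python3 - <<'E'
from v import *
v('l',crop=(40,240,220,420))
E
```

```text
wrist hole 0.69 [318.  114.8] [554.9 173.3  50.5]
t 10.02 tcp [537.3  99.   62.8] xang -105.16 ydir [ 0.008  0.018 -1.   ] x [-0.261 -0.965 -0.019] F [ 0.4 -0.4 -2.3] w 0.211 j [  3.   7.  -9.  73.   1. 108.]
tip [553.9 160.1  70.7] px [324.  146.2] bend px [324.3 141.7]
```

View pics/l_c.png

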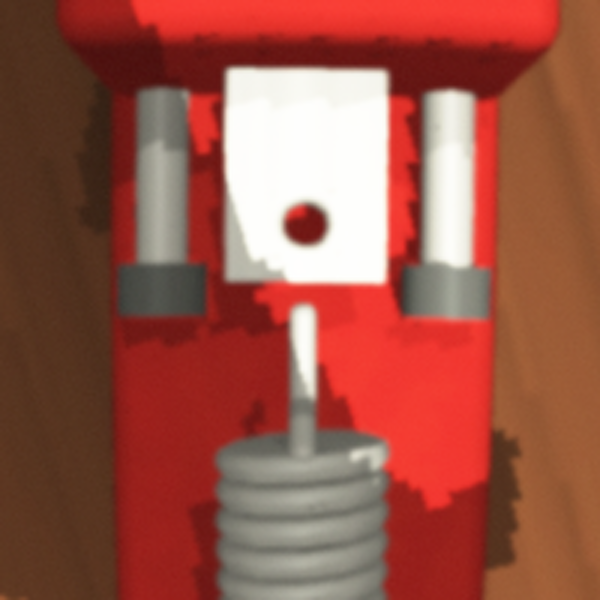

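```bash
python3 - <<'E'
from v import *
p=pose()
h=onz('wrist',(321.7,114.7),50.5,p); leg=np.array([-62,-6.6,-1.2])
R=p[1]
a=np.radians(-105.4); X=np.array([np.cos(a),np.sin(a),0]);Y=np.array([0,0,-1.]);Z=np.cross(X,Y); Rt=np.c_[X,Y,Z]
for hz in (4,):
    t=h+[0,0,hz]-Rt@leg
    print('hole',h,'target tcp',t,'delta tool',(t-p[0])@Rt/500)
print(proj('wrist',p[0]+R@leg,p),proj('wrist',p[0]+R@np.array([-64,-17.6,-1.2]),p))
E
```

```text
hole [557.21094476 172.67755872  50.5       ] target tcp [541.90337996 112.58497632  47.9       ] delta tool [-0.02855464  0.03090707  0.00038974]
[320.67876725 150.31766249] [320.6989817  146.10935254]
```

send_rows:
  steps:
    - {"x": -0.008,"y": 0.004,"z": 0,"wx": 0,"wy": 0.001,"wz": -0.003}
    - {"x": -0.01,"y": 0.01,"z": 0,"wx": 0,"wy": 0,"wz": -0.003}
    - {"x": -0.01,"y": 0.01,"z": 0,"wx": 0,"wy": 0,"wz": 0}
    - {"x": 0,"y": 0,"z": 0,"wx": 0,"wy": 0,"wz": 0}
    - {"x": 0,"y": 0,"z": 0,"wx": 0,"wy": 0,"wz": 0}

```text
t: 10.48
tool_pos: [545.7, 113.3, 54.0]
tcp_rot: [[-0.266, 0.011, 0.964], [-0.964, -0.002, -0.266], [-0.001, -1.0, 0.011]]
wrist_force: [0.6, 0.2, -1.6]
gripper_width: 0.213
```

```bash
sed -i 's/leg=(-63.5,-6.6,0)/leg=(-62,-6.6,-1.2)/' v.py; python3 - <<'E'
from v import *
v('m',crop=(40,240,220,420))
E
```

```text
wrist hole 0.73 [309.1 150.8] [556.5 173.9  50.5]
t 10.58 tcp [545.4 113.1  54. ] xang -105.45 ydir [ 0.011 -0.002 -1.   ] x [-0.266 -0.964 -0.001] F [ 0.1 -0.2 -2. ] w 0.212 j [  5.   9.  -8.  73.  -0. 110.]
tip [560.6 173.2  60.6] px [320.7 150.3] bend px [320.7 146.1]
```

View pics/m_c.png

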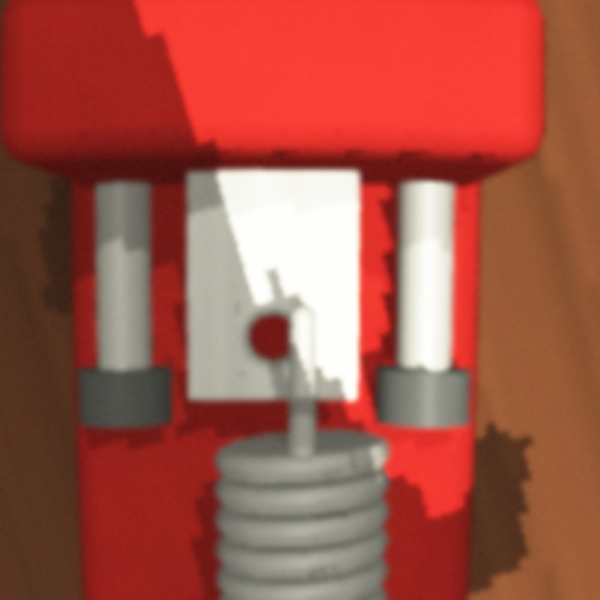

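```bash
cat > t.py <<'E'
from v import *
def tgt(px,above,leg=(-62,-6.6,-1.2),ang=-105.4):
    p=pose(); h=onz('wrist',px,50.5,p)
    a=np.radians(ang); X=np.array([np.cos(a),np.sin(a),0]);Y=np.array([0,0,-1.]);Z=np.cross(X,Y); Rt=np.c_[X,Y,Z]
    t=h+[0,0,above]-Rt@np.array(leg)
    print('hole',np.round(h,1),'tcp target',np.round(t,1),'delta share',np.round((t-p[0])@Rt/500,4),'mm',np.round((t-p[0])@Rt,1))
E
python3 -c "
from t import *
tgt((311,152),4)"
```

```text
hole [556.8 172.8  50.5] tcp target [541.5 112.7  47.9] delta share [ 0.0024  0.0123 -0.0073] mm [ 1.2  6.1 -3.7]
```

send_rows:
  steps:
    - {"x": 0.0015,"y": 0.005,"z": -0.005,"wx": -0.003,"wy": 0,"wz": 0}
    - {"x": 0.0015,"y": 0.005,"z": -0.003,"wx": 0,"wy": 0,"wz": 0}
    - {"x": 0,"y": 0,"z": 0,"wx": 0,"wy": 0,"wz": 0}
    - {"x": 0,"y": 0,"z": 0,"wx": 0,"wy": 0,"wz": 0}

```text
t: 10.97
tool_pos: [540.7, 111.9, 48.8]
tcp_rot: [[-0.267, 0.001, 0.964], [-0.964, 0.001, -0.267], [-0.001, -1.0, 0.001]]
wrist_force: [-0.1, -0.0, -1.1]
gripper_width: 0.216
```

```bash
python3 - <<'E'
from v import *
v('n',crop=(40,240,220,420))
E
```

```text
wrist hole 0.84 [319.9 146.5] [556.2 173.2  50.5]
t 11.07 tcp [540.7 112.   48.8] xang -105.51 ydir [ 0.001  0.001 -1.   ] x [-0.267 -0.964 -0.001] F [ 0.3 -0.5 -1.5] w 0.214 j [  5.   9.  -9.  72.   0. 110.]
tip [556.1 172.1  55.4] px [320.7 150.3] bend px [320.7 146.1]
```

View pics/n_c.png

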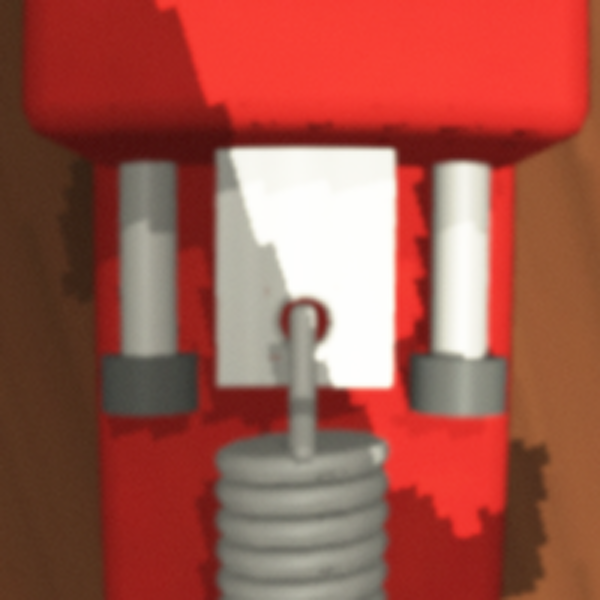

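```bash
python3 -c "
from t import *
tgt((321.3,147),-1)"
```

```text
hole [556.7 173.   50.5] tcp target [541.4 112.9  42.9] delta share [-0.002   0.012   0.0007] mm [-1.   6.   0.4]
```

send_rows:
  steps:
    - {"x": -0.002,"y": 0.004,"z": 0.001,"wx": 0,"wy": 0,"wz": 0}
    - {"x": 0,"y": 0.005,"z": 0,"wx": 0,"wy": 0,"wz": 0}
    - {"x": 0,"y": 0.005,"z": 0,"wx": 0,"wy": 0,"wz": 0}
    - {"x": 0,"y": 0,"z": 0,"wx": 0,"wy": 0,"wz": 0}

```text
t: 11.45
tool_pos: [542.1, 113.0, 41.7]
tcp_rot: [[-0.267, 0.002, 0.964], [-0.964, 0.001, -0.267], [-0.001, -1.0, 0.002]]
wrist_force: [0.1, 0.1, -0.8]
gripper_width: 0.21
```

```bash
python3 - <<'E'
from v import *
v('o',crop=(40,240,220,420))
E
```

```text
wrist hole 0.7 [315.5 152. ] [555.6 173.   50.5]
t 11.55 tcp [542.3 113.   42.1] xang -105.51 ydir [ 0.003  0.001 -1.   ] x [-0.267 -0.964 -0.002] F [-0.1  1.1 -2. ] w 0.213 j [  5.   9.  -9.  72.   0. 110.]
tip [557.7 173.   48.8] px [320.7 150.3] bend px [320.7 146.1]
```

View pics/o_c.png

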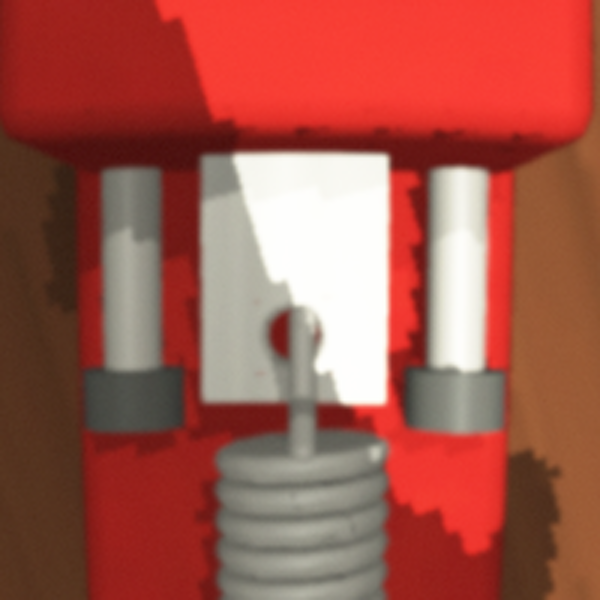

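```bash
python3 -c "
from t import *
tgt((318,151.3),-6)"
```

```text
hole [556.9 173.   50.5] tcp target [541.6 112.9  37.9] delta share [ 0.0006  0.0089 -0.0017] mm [ 0.3  4.4 -0.9]
```

send_rows:
  steps:
    - {"x": 0,"y": 0,"z": -0.002,"wx": 0,"wy": 0,"wz": 0}
    - {"x": 0.001,"y": 0.004,"z": 0,"wx": 0,"wy": 0,"wz": 0}
    - {"x": 0.001,"y": 0.005,"z": 0,"wx": 0,"wy": 0,"wz": 0}
    - {"x": 0,"y": 0,"z": 0,"wx": 0,"wy": 0,"wz": 0}

```text
t: 11.93
tool_pos: [541.5, 112.3, 37.9]
tcp_rot: [[-0.267, 0.004, 0.964], [-0.964, 0.001, -0.267], [-0.002, -1.0, 0.004]]
wrist_force: [-0.0, 0.5, -2.0]
gripper_width: 0.214
```

```bash
python3 - <<'E'
from v import *
v('q',crop=(40,240,220,420))
E
```

```text
wrist hole 0.92 [318.  149.1] [556.1 173.3  50.5]
wrist hole 0.6 [321.6 376.4] [532.1  81.4  50.5]
t 12.03 tcp [541.8 112.4  38.3] xang -105.5 ydir [ 0.005  0.001 -1.   ] x [-0.267 -0.964 -0.002] F [ 0.7 -0.4 -0.7] w 0.213 j [  5.   9.  -9.  71.   0. 110.]
tip [557.1 172.4  45. ] px [320.7 150.3] bend px [320.7 146.1]
```

View pics/q_c.png

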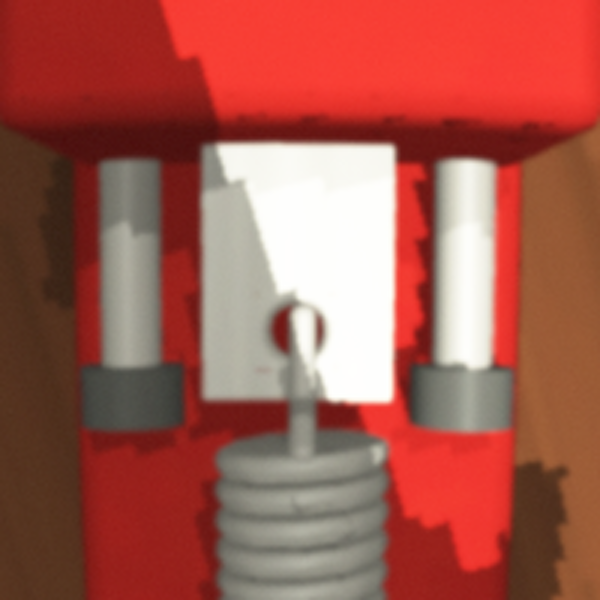

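The leg is in the hole, centred at about crop (300,328), and the force is near zero. Lowering the rest of the way.

send_rows:
  steps:
    - {"x": 0.0005,"y": 0.004,"z": -0.001,"wx": -0.001,"wy": 0,"wz": 0}
    - {"x": 0,"y": 0.004,"z": 0,"wx": 0,"wy": 0,"wz": 0}
    - {"x": 0,"y": 0,"z": 0,"wx": 0,"wy": 0,"wz": 0}

```text
t: 12.33
tool_pos: [541.6, 112.3, 34.4]
tcp_rot: [[-0.267, 0.002, 0.964], [-0.964, 0.002, -0.267], [-0.003, -1.0, 0.002]]
wrist_force: [-0.2, 0.4, -1.2]
gripper_width: 0.214
```

```bash
python3 - <<'E'
from v import *
v('r',crop=(40,240,220,420))
s=state();print(s['wrist_torque'])
im=snapshot('scene'); cv2.imwrite('pics/r_s.png',cv2.resize(im[210:350,360:560,::-1],None,fx=4,fy=4,interpolation=cv2.INTER_CUBIC))
E
```

```text
wrist hole 0.96 [315.8 151.3] [555.4 172.9  50.5]
t 12.43 tcp [541.7 112.3  34.7] xang -105.5 ydir [ 0.003  0.002 -1.   ] x [-0.267 -0.964 -0.003] F [ 0.6 -0.6 -0.7] w 0.213 j [  5.  10. -10.  71.   0. 110.]
tip [557.1 172.4  41.4] px [320.7 150.3] bend px [320.7 146.1]
[ 0.01714168  0.05149771 -0.01980444]
```

View pics/r_c.png

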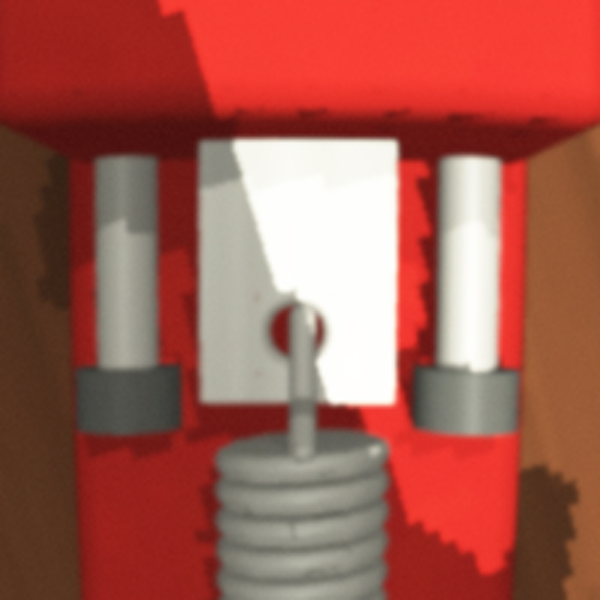

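View pics/r_s.png

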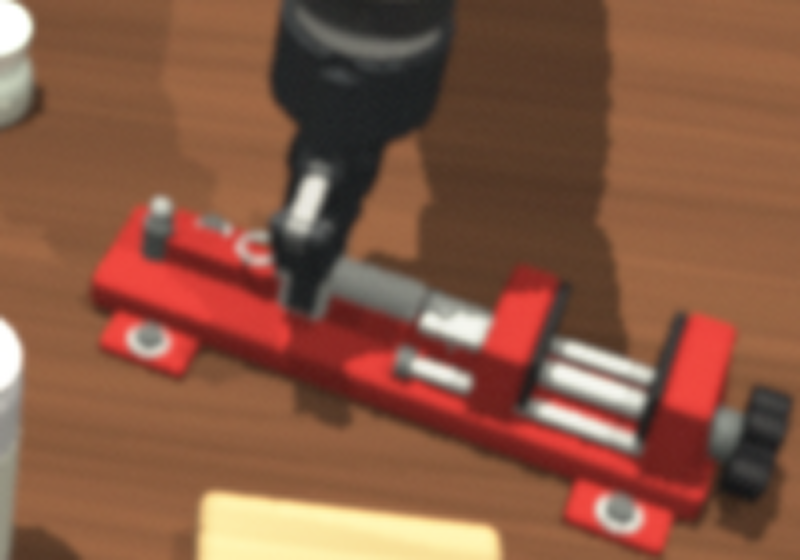

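The scene view shows the coil seated at the lug, with the loop at crop (255,248), level with the rib, and the post at (158,225). The leg is home. Now pulling towards the post to bring the jaw along.

send_rows:
  steps:
    - {"x": 0.006,"y": 0,"z": 0,"wx": 0,"wy": 0,"wz": 0}
    - {"x": 0.008,"y": 0,"z": 0,"wx": 0,"wy": 0,"wz": 0}
    - {"x": 0.008,"y": 0,"z": 0,"wx": 0,"wy": 0,"wz": 0}
    - {"x": 0.008,"y": 0,"z": 0,"wx": 0,"wy": 0,"wz": 0}
    - {"x": 0,"y": 0,"z": 0,"wx": 0,"wy": 0,"wz": 0}

```text
t: 12.95
tool_pos: [537.9, 98.2, 35.0]
tcp_rot: [[-0.266, 0.004, 0.964], [-0.964, 0.005, -0.266], [-0.006, -1.0, 0.002]]
wrist_force: [0.4, 0.6, -1.1]
gripper_width: 0.215
```

```bash
python3 - <<'E'
from v import *
v('s',crop=(40,240,220,420))
E
```

```text
wrist hole 0.79 [315.1 143.9] [552.1 161.3  50.5]
t 13.05 tcp [538.   98.4  35.1] xang -105.42 ydir [ 0.004  0.005 -1.   ] x [-0.266 -0.964 -0.006] F [-0.3  0.4 -1.7] w 0.216 j [  3.   9. -11.  71.   0. 109.]
tip [553.3 158.4  42. ] px [320.7 150.3] bend px [320.7 146.1]
```

View pics/s_c.png

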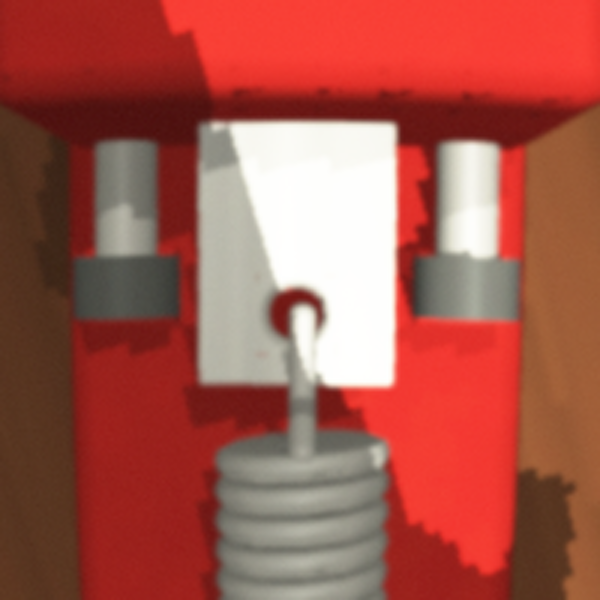

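The jaw follows, with the leg against the post side of the hole at crop (302,318). I'll keep pulling until it reaches the stop.

send_rows:
  steps:
    - {"x": 0.008,"y": 0.0005,"z": 0,"wx": 0,"wy": 0,"wz": -0.001}
    - {"x": 0.008,"y": 0.0005,"z": 0,"wx": 0,"wy": 0,"wz": -0.001}
    - {"x": 0.007,"y": 0,"z": 0,"wx": 0,"wy": 0,"wz": 0}
    - {"x": 0,"y": 0,"z": 0,"wx": 0,"wy": 0,"wz": 0}

```text
t: 13.43
tool_pos: [535.2, 87.6, 35.0]
tcp_rot: [[-0.265, 0.003, 0.964], [-0.964, 0.001, -0.265], [-0.002, -1.0, 0.003]]
wrist_force: [0.3, 1.4, -1.8]
gripper_width: 0.209
```

```bash
python3 - <<'E'
from v import *
v('u',crop=(40,240,220,420))
im=snapshot('scene'); cv2.imwrite('pics/u_s.png',cv2.resize(im[210:350,360:560,::-1],None,fx=4,fy=4,interpolation=cv2.INTER_CUBIC))
E
```

```text
wrist hole 0.64 [316. 145.] [549.4 150.3  50.5]
t 13.53 tcp [535.2  87.7  34.9] xang -105.34 ydir [ 0.003  0.001 -1.   ] x [-0.265 -0.964 -0.002] F [-0.5  0.1 -0.8] w 0.211 j [  2.   8. -11.  71.   0. 108.]
tip [550.5 147.8  41.6] px [320.7 150.3] bend px [320.7 146.1]
```

View pics/u_c.png

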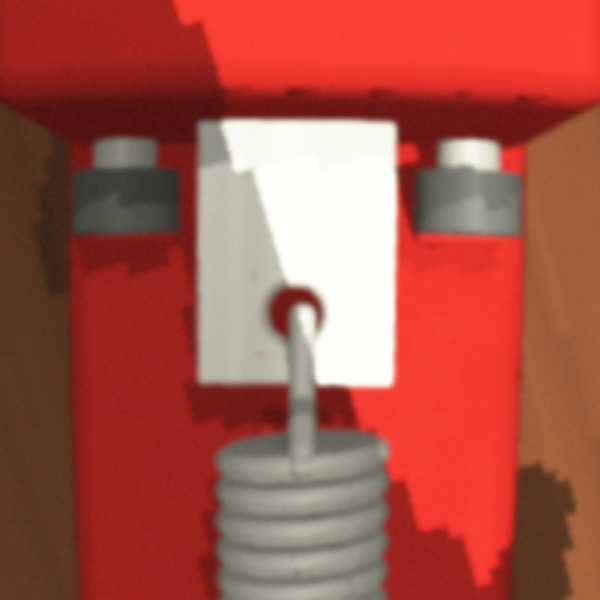

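View pics/u_s.png

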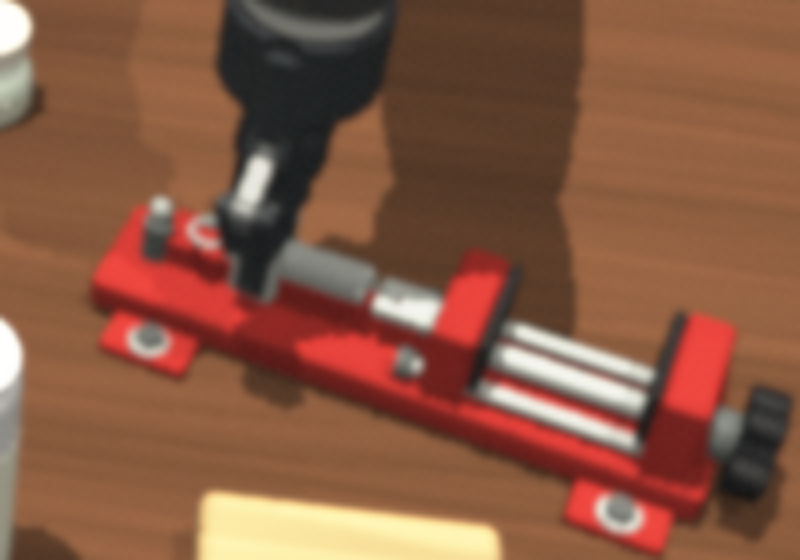

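The jaw is now about 3.5 mm from its stop; only short rod stubs are left.

send_rows:
  steps:
    - {"x": 0.006,"y": 0,"z": 0,"wx": 0,"wy": 0,"wz": 0}
    - {"x": 0.006,"y": 0,"z": 0,"wx": 0,"wy": 0,"wz": 0}
    - {"x": 0.001,"y": 0,"z": 0,"wx": 0,"wy": 0,"wz": 0}
    - {"x": 0.001,"y": 0,"z": 0,"wx": 0,"wy": 0,"wz": 0}

```text
t: 13.97
tool_pos: [534.2, 83.7, 34.9]
tcp_rot: [[-0.262, 0.005, 0.965], [-0.965, 0.008, -0.262], [-0.009, -1.0, 0.003]]
wrist_force: [0.4, 3.7, -1.9]
gripper_width: 0.216
```

```bash
python3 - <<'E'
from v import *
v('w',crop=(40,240,220,420))
E
```

```text
wrist hole 0.58 [317.5 136.7] [549.5 148.9  50.5]
t 14.07 tcp [534.1  83.5  34.9] xang -105.22 ydir [ 0.005  0.007 -1.   ] x [-0.263 -0.965 -0.008] F [ 0.9  4.  -2.6] w 0.215 j [  2.   8. -12.  70.   0. 107.]
tip [549.2 143.6  42. ] px [320.7 150.3] bend px [320.7 146.1]
```

View pics/w_c.png

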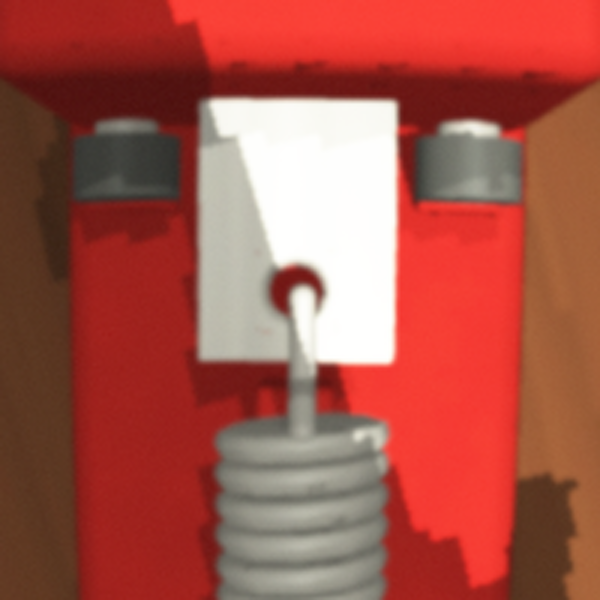

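The jaw is on its stop: the hole stays put, the coil has opened about 2.5 mm and the force is 4 N. Now pitching the loop end up about the hole.

send_rows:
  steps:
    - {"x": 0.002,"y": -0.005,"z": 0,"wx": -0.001,"wy": 0,"wz": -0.012}
    - {"x": 0.002,"y": -0.005,"z": 0,"wx": 0,"wy": 0,"wz": -0.012}
    - {"x": 0.002,"y": -0.005,"z": 0,"wx": 0,"wy": 0,"wz": -0.012}
    - {"x": 0.001,"y": 0,"z": 0,"wx": 0,"wy": 0,"wz": 0}

```text
t: 14.45
tool_pos: [533.3, 81.7, 42.7]
tcp_rot: [[-0.261, -0.028, 0.965], [-0.959, -0.101, -0.263], [0.105, -0.994, -0.001]]
wrist_force: [1.5, 3.9, -3.3]
gripper_width: 0.212
```

```bash
python3 - <<'E'
from v import *
v('x',crop=(40,240,220,420))
p=pose()
print('loop',p[0]+p[1]@np.array([30,-17.6,-1.2]),'bend',p[0]+p[1]@np.array([-64,-17.6,-1.2]))
im=snapshot('scene'); cv2.imwrite('pics/x_s.png',cv2.resize(im[230:330,370:500,::-1],None,fx=6,fy=6,interpolation=cv2.INTER_CUBIC))
E
```

```text
wrist hole 0.58 [317.1 134.4] [549.1 149.   50.5]
t 14.55 tcp [533.1  81.1  42.3] xang -105.28 ydir [-0.029 -0.101 -0.995] x [-0.262 -0.959  0.105] F [ 1.1  4.2 -2.4] w 0.211 j [  5.  10.  -8.  74.  -6. 110.]
tip [548.4 141.6  42.4] px [320.7 150.2] bend px [320.7 145.9]
loop [524.47236419  54.17668061  62.96275018] bend [549.13825802 144.3481087   53.12876633]
```

View pics/x_c.png

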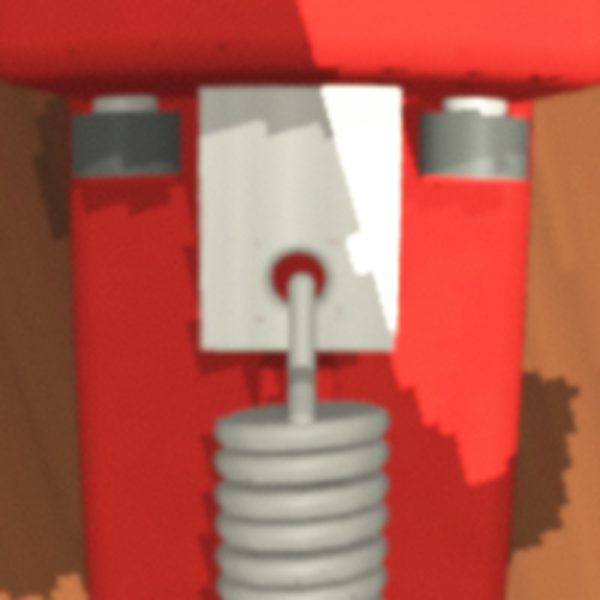

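View pics/x_s.png

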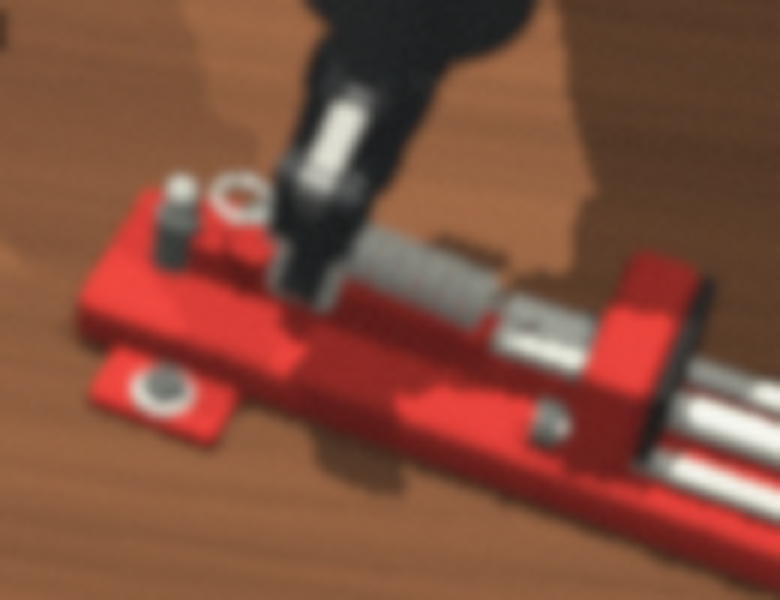

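View pics/x_wrist.png

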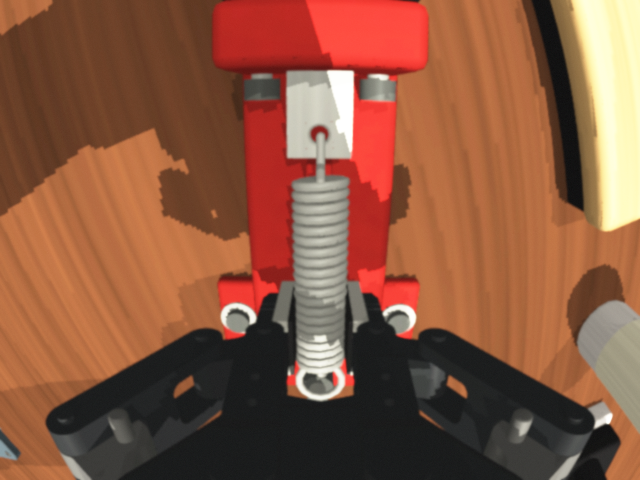

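The scene crop shows the loop raised at (240,197) and the post head at (181,187). In the wrist view the loop sits at (320,381) with the post behind it. I'll compute the remaining distance.

```bash
python3 - <<'E'
from v import *
p=pose()
L=onz('scene',(410,262.8),63); P=onz('scene',(400.2,261.2),58)
a=np.radians(-105.4); X=np.array([np.cos(a),np.sin(a),0]);Z=np.cross(X,[0,0,-1.])
print('scene loop',L,'post',P,'diff along,across',(P-L)@X,(P-L)@Z)
h=onz('wrist',(319,131.7),50.5,p); lo=p[0]+p[1]@np.array([30,-17.6,-1.2])
po=h+118.5*X
print('hole',h,'post pred',po,'loop tool',lo,'diff',(po-lo)@X,(po-lo)@Z)
print('proj post head in wrist',proj('wrist',po+[0,0,9],p), 'loop',proj('wrist',lo,p))
for k in ('loop','post'):
    pass
E
```

```text
scene loop [527.91031137  54.07194808  63.        ] post [521.99812816  34.82100194  58.        ] diff along,across 20.129765121211516 -0.5877021437063723
hole [549.7334006  148.66541749  50.5       ] post pred [518.26500067  34.42011208  50.5       ] loop tool [524.38731124  53.96198964  62.99347746] diff 20.46605136386334 -0.7130263511920296
proj post head in wrist [318.82160965 405.0525255 ] loop [320.46402604 379.42290312]
```

Both estimates agree: about 20.3 mm along and −0.6 mm across. Stretching in two parts.

send_rows:
  steps:
    - {"x": 0.008,"y": 0,"z": 0,"wx": 0,"wy": 0,"wz": 0}
    - {"x": 0.009,"y": 0,"z": -0.001,"wx": 0,"wy": 0,"wz": 0}
    - {"x": 0.009,"y": 0,"z": 0,"wx": 0,"wy": 0,"wz": 0}
    - {"x": 0.004,"y": 0,"z": 0,"wx": 0,"wy": 0,"wz": 0}
    - {"x": 0.003,"y": 0,"z": 0,"wx": 0,"wy": 0,"wz": 0}

```text
t: 15.07
tool_pos: [530.3, 71.3, 43.1]
tcp_rot: [[-0.262, -0.023, 0.965], [-0.961, -0.082, -0.263], [0.085, -0.996, -0.0]]
wrist_force: [3.4, 10.1, -5.6]
gripper_width: 0.211
```

```bash
cat > st.py <<'E'
from v import *
def st(name):
    look(name,{})
    p=pose()
    a=np.radians(-105.4); X=np.array([np.cos(a),np.sin(a),0]);Z=np.cross(X,[0,0,-1.])
    lo=p[0]+p[1]@np.array([30,-17.6,-1.2]); po=np.array([518.27,34.42,56])
    print('loop',lo,'to post along',(po-lo)@X,'across',(po-lo)@Z)
    im=snapshot('wrist');cv2.imwrite(f'pics/{name}_w.png',cv2.resize(im[80:420,220:420,::-1],None,fx=1.76,fy=1.76,interpolation=cv2.INTER_CUBIC))
    im=snapshot('scene'); cv2.imwrite(f'pics/{name}_s.png',cv2.resize(im[230:330,370:500,::-1],None,fx=6,fy=6,interpolation=cv2.INTER_CUBIC))
E
python3 -c "
from st import *
st('y')"
```

```text
t 15.12 tcp [530.3  71.2  43.1] xang -105.25 ydir [-0.022 -0.082 -0.996] x [-0.262 -0.961  0.085] F [ 2.8  8.6 -3.9] w 0.211 j [  3.   9.  -9.  73.  -5. 108.]
loop [521.6543688   44.11061921  63.15623261] to post along 10.241421289278767 across -0.6894511960995572
```

View pics/y_w.png

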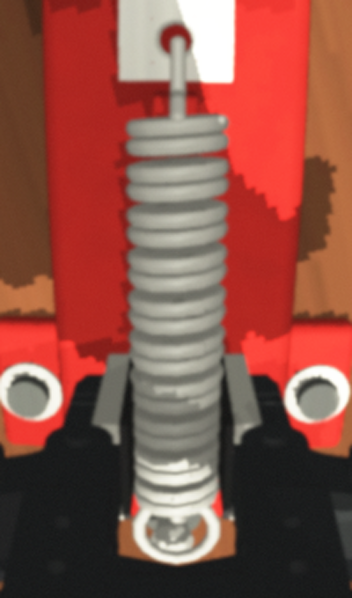

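View pics/y_s.png

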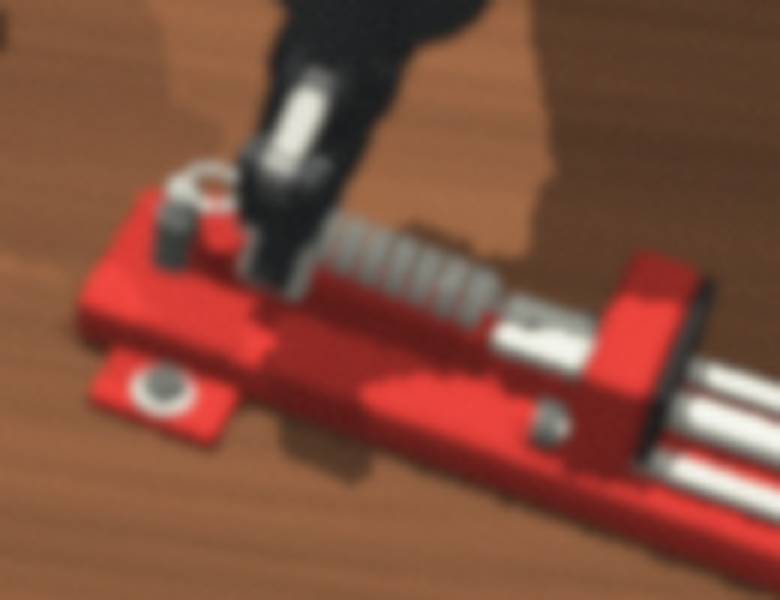

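send_rows:
  steps:
    - {"x": 0.009,"y": -0.001,"z": -0.001,"wx": 0,"wy": 0,"wz": -0.002}
    - {"x": 0.009,"y": -0.001,"z": 0,"wx": 0,"wy": 0,"wz": -0.002}
    - {"x": 0.009,"y": 0,"z": 0,"wx": 0,"wy": 0,"wz": -0.001}
    - {"x": 0.005,"y": 0,"z": 0,"wx": 0,"wy": 0,"wz": -0.001}

```text
t: 15.55
tool_pos: [528.8, 65.9, 43.7]
tcp_rot: [[-0.26, -0.019, 0.965], [-0.963, -0.074, -0.26], [0.077, -0.997, 0.001]]
wrist_force: [3.9, 10.9, -6.5]
gripper_width: 0.208
```

```bash
python3 -c "
from st import *
st('z')"
```

```text
t 15.6 tcp [528.8  65.9  43.6] xang -105.1 ydir [-0.019 -0.074 -0.997] x [-0.26  -0.963  0.077] F [ 4.5 11.5 -5.7] w 0.213 j [  2.   8. -10.  73.  -4. 108.]
loop [520.18777376  38.67714498  63.42395962] to post along 4.613570463317068 across -0.7184059773131644
```

View pics/z_w.png

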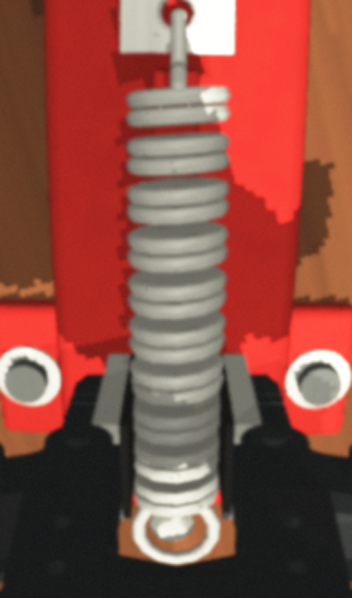

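View pics/z_s.png

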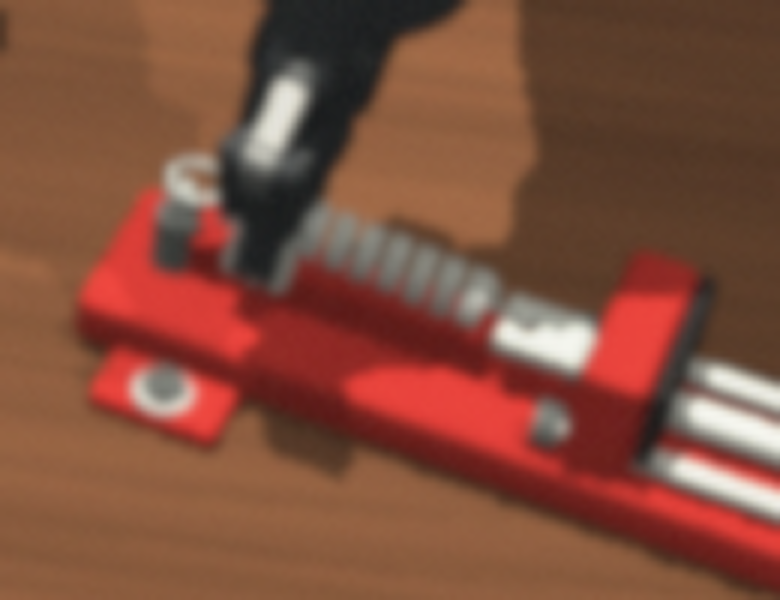

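send_rows:
  steps:
    - {"x": 0.011,"y": -0.001,"z": -0.001,"wx": 0,"wy": 0,"wz": -0.003}
    - {"x": 0.01,"y": -0.001,"z": 0,"wx": 0,"wy": 0,"wz": -0.003}
    - {"x": 0.01,"y": -0.001,"z": 0,"wx": 0,"wy": 0,"wz": -0.003}

```text
t: 15.95
tool_pos: [527.7, 61.2, 44.7]
tcp_rot: [[-0.257, -0.018, 0.966], [-0.963, -0.077, -0.257], [0.079, -0.997, 0.002]]
wrist_force: [4.9, 12.9, -6.4]
gripper_width: 0.213
```

```bash
python3 -c "
from st import *
st('A')"
```

```text
t 16.0 tcp [527.7  61.2  44.8] xang -104.93 ydir [-0.018 -0.077 -0.997] x [-0.257 -0.963  0.079] F [ 4.6 13.6 -6.9] w 0.213 j [  2.   8. -10.  73.  -4. 107.]
loop [519.11208718  33.92468187  64.6946685 ] to post along -0.25391253364443145 across -0.9433871443995167
```

View pics/A_w.png

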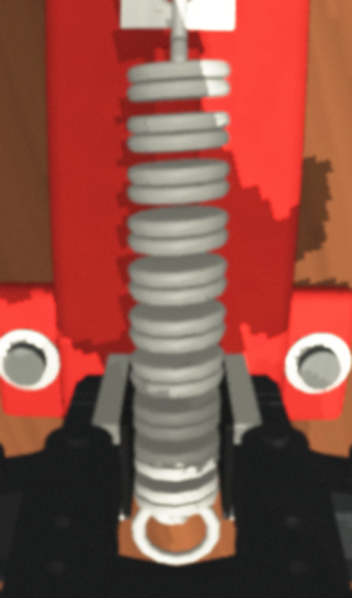

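View pics/A_s.png

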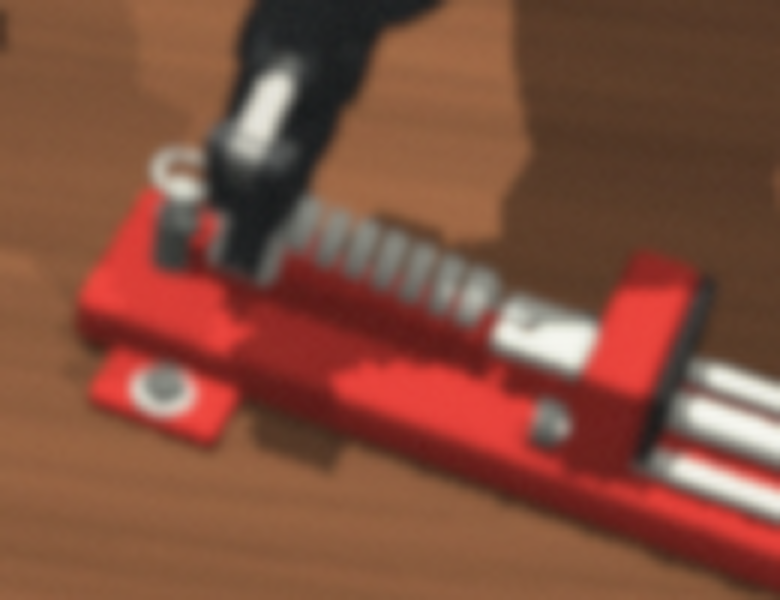

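```bash
python3 - <<'E'
from v import *
a=np.radians(-105.4); X=np.array([np.cos(a),np.sin(a),0]);Z=np.cross(X,[0,0,-1.])
for z in (63.5,64.7): 
    L=onz('scene',(400.3,258.7),z); d=np.array([522.0,34.82,z])-L; print(L,d@X,d@Z)
E
```

```text
[520.72486465  34.33682625  63.5       ] -0.8044455821792071 1.1010423896526382
[522.03632254  34.35067535  64.7       ] -0.4428280643869823 -0.15965042321663747
```

The loop is over the head: the kinematic estimate is −0.3 mm along, the scene camera gives −0.4 mm, and the force of about 14.4 N implies 22.8 mm of stretch. Lowering in small steps with a hold bias.

send_rows:
  steps:
    - {"x": 0.006,"y": 0.006,"z": -0.001,"wx": 0,"wy": 0,"wz": 0}
    - {"x": 0.006,"y": 0.006,"z": -0.0005,"wx": 0,"wy": 0,"wz": 0}

```text
t: 16.27
tool_pos: [528.7, 63.3, 39.6]
tcp_rot: [[-0.254, -0.01, 0.967], [-0.965, -0.058, -0.254], [0.059, -0.998, 0.005]]
wrist_force: [4.2, 14.5, -1.7]
gripper_width: 0.21
```

```bash
python3 -c "
from st import *
st('B')"
```

```text
t 16.32 tcp [528.6  63.1  39.3] xang -104.77 ydir [-0.01  -0.058 -0.998] x [-0.254 -0.965  0.058] F [ 4.4 12.5 -1.8] w 0.214 j [  2.   8. -11.  72.  -3. 106.]
loop [519.95771059  35.49965196  58.56579756] to post along 1.4890693648223008 across -1.340405845850362
```

View pics/B_s.png

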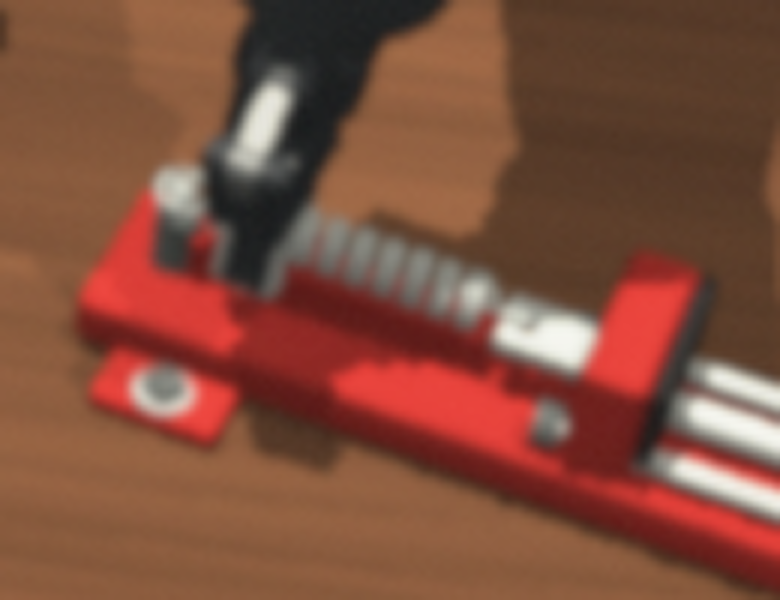

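send_rows:
  steps:
    - {"x": 0.009,"y": 0.006,"z": -0.0015,"wx": -0.001,"wy": 0,"wz": 0.001}
    - {"x": 0.007,"y": 0.006,"z": -0.0005,"wx": 0,"wy": 0,"wz": 0.001}

```text
t: 16.58
tool_pos: [529.4, 63.6, 36.3]
tcp_rot: [[-0.251, -0.002, 0.968], [-0.968, -0.032, -0.251], [0.031, -0.999, 0.006]]
wrist_force: [3.0, 13.1, 0.2]
gripper_width: 0.213
```

```bash
python3 -c "
from st import *
st('C')"
```

```text
t 16.63 tcp [529.3  63.4  36.1] xang -104.54 ydir [-0.002 -0.031 -1.   ] x [-0.251 -0.967  0.031] F [ 2.8 13.1 -1.2] w 0.211 j [  1.   7. -12.  71.  -2. 105.]
loop [520.61237871  35.230501    54.57627695] to post along 1.4034332810904901 across -2.043043050636419
```

View pics/C_s.png

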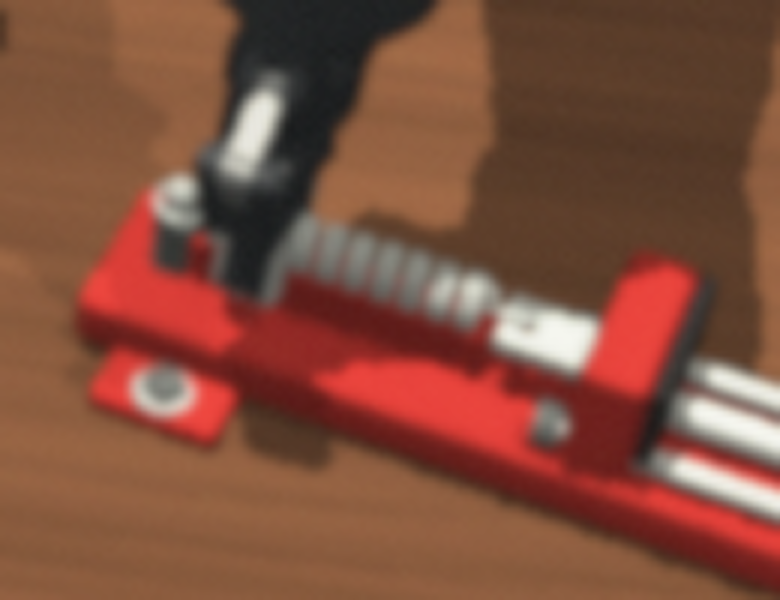

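View pics/C_w.png

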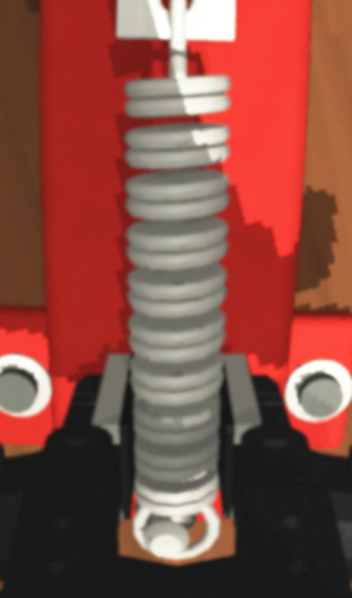

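The head shows through the loop in both views, at scene crop (181,190) and wrist crop (167,540). I'll shift across slightly and lower further.

send_rows:
  steps:
    - {"x": 0.008,"y": 0.004,"z": -0.003,"wx": -0.001,"wy": 0.003,"wz": 0.002}
    - {"x": 0.007,"y": 0.004,"z": -0.002,"wx": -0.001,"wy": 0.002,"wz": 0.002}

```text
t: 16.9
tool_pos: [528.7, 64.9, 34.9]
tcp_rot: [[-0.262, 0.004, 0.965], [-0.965, 0.002, -0.263], [-0.003, -1.0, 0.004]]
wrist_force: [4.3, 11.9, -2.2]
gripper_width: 0.208
```

```bash
python3 -c "
from st import *
st('D')"
```

```text
t 16.95 tcp [528.4  64.5  34.7] xang -105.26 ydir [ 0.004  0.002 -1.   ] x [-0.263 -0.965 -0.003] F [ 3.6 12.2 -1.4] w 0.213 j [ -0.   6. -13.  70.   0. 105.]
loop [519.3181671   35.84179977  52.21792367] to post along 1.6490978128199585 across -0.6329654567861991
```

View pics/D_s.png

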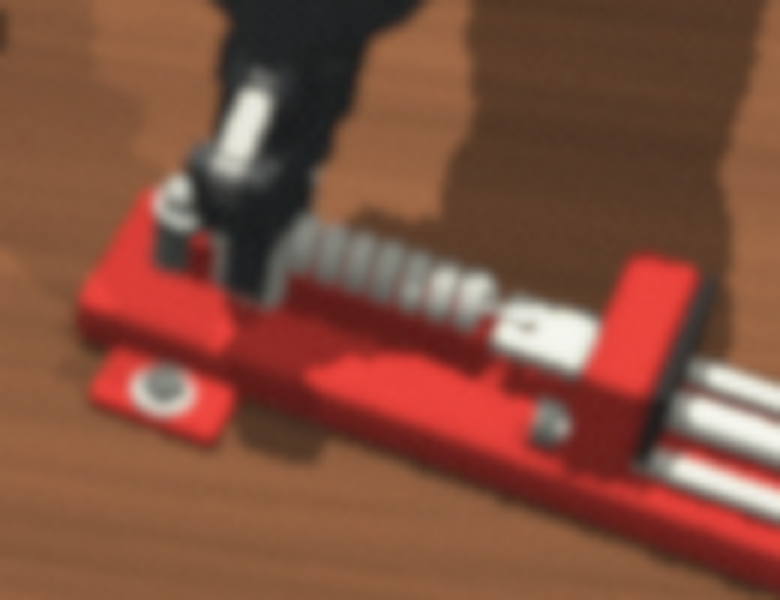

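View pics/D_w.png

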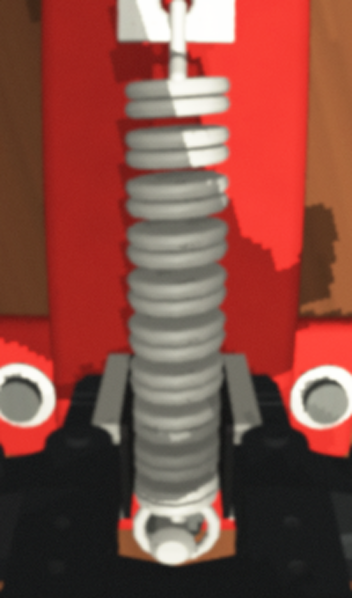

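The loop is level at z≈52, under the head, which shows at wrist crop (175,548). I'll ease back so the post takes the pull.

send_rows:
  steps:
    - {"x": 0.001,"y": 0.0005,"z": 0,"wx": 0,"wy": 0,"wz": -0.001}
    - {"x": 0.001,"y": 0.0005,"z": 0,"wx": 0,"wy": 0,"wz": -0.001}
    - {"x": 0,"y": 0,"z": 0,"wx": 0,"wy": 0,"wz": 0}

```text
t: 17.3
tool_pos: [529.0, 66.3, 35.0]
tcp_rot: [[-0.262, 0.005, 0.965], [-0.965, 0.002, -0.262], [-0.003, -1.0, 0.005]]
wrist_force: [1.3, 3.9, -3.4]
gripper_width: 0.209
```

```bash
python3 -c "
from st import *
st('E')"
```

```text
t 17.35 tcp [529.   66.3  35. ] xang -105.19 ydir [ 0.005  0.002 -1.   ] x [-0.262 -0.965 -0.004] F [ 1.5  4.  -2.4] w 0.21 j [ -0.   6. -13.  70.   0. 105.]
loop [519.93683739  37.58757921  52.4563741 ] to post along 3.496487419745646 across -0.7658202292958202
```

View pics/E_s.png

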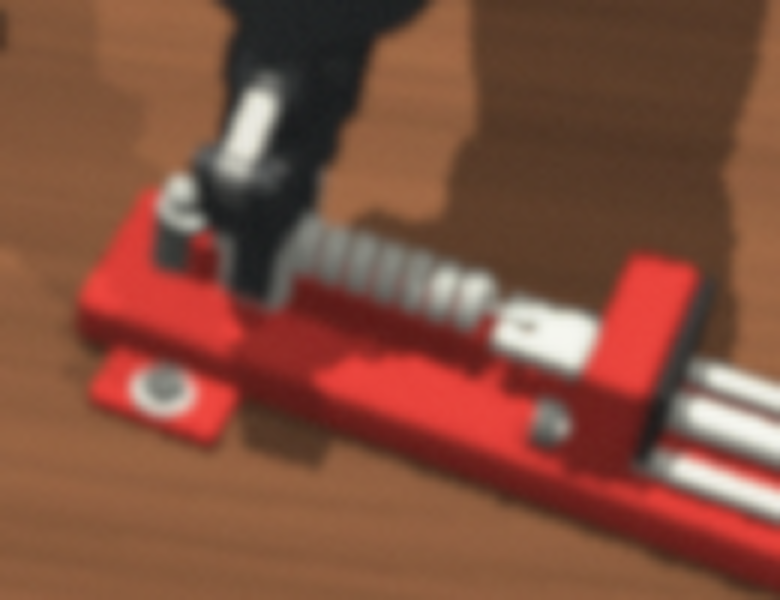

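View pics/E_w.png

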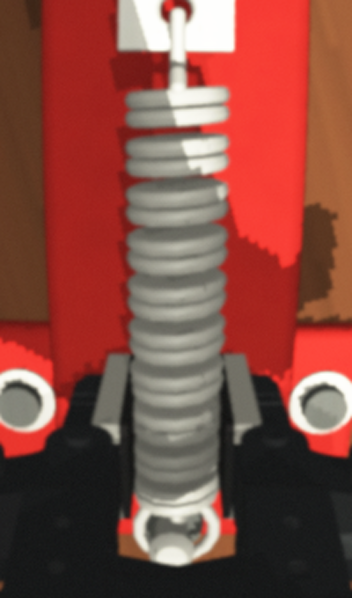

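The force has dropped to about 4 N, and the loop sits 3.5 mm short of the post axis, exactly where it should bear on the shank. Releasing.

send_rows:
  hand: 0.2
  steps:
    - {"x": 0,"y": 0,"z": 0,"wx": 0,"wy": 0,"wz": 0}
    - {"x": 0,"y": 0,"z": 0,"wx": 0,"wy": 0,"wz": 0}
    - {"x": 0,"y": 0,"z": 0,"wx": 0,"wy": 0,"wz": 0}
    - {"x": 0,"y": 0,"z": 0,"wx": 0,"wy": 0,"wz": 0}
    - {"x": 0,"y": 0,"z": 0,"wx": 0,"wy": 0,"wz": 0}
    - {"x": 0,"y": 0,"z": 0,"wx": 0,"wy": 0,"wz": 0}

```text
t: 17.95
tool_pos: [528.3, 59.4, 36.3]
tcp_rot: [[-0.267, 0.004, 0.964], [-0.964, -0.01, -0.267], [0.009, -1.0, 0.006]]
wrist_force: [-0.4, 0.6, -0.3]
gripper_width: 0.6
```

```bash
python3 -c "
from st import *
st('F')"
```

```text
t 18.0 tcp [528.3  59.5  36.3] xang -105.49 ydir [ 0.004 -0.01  -1.   ] x [-0.267 -0.964  0.009] F [0.3 0.2 0.3] w 0.602 j [ -0.   6. -13.  71.  -1. 105.]
loop [519.07805116  31.05275391  54.16549173] to post along -3.0317635509688023 across -1.6732312054276983
```

View pics/F_s.png

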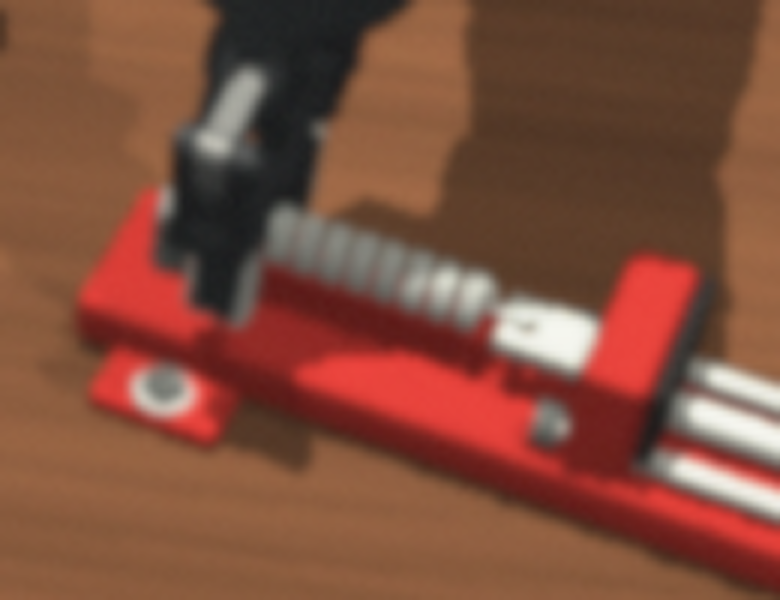

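View pics/F_wrist.png

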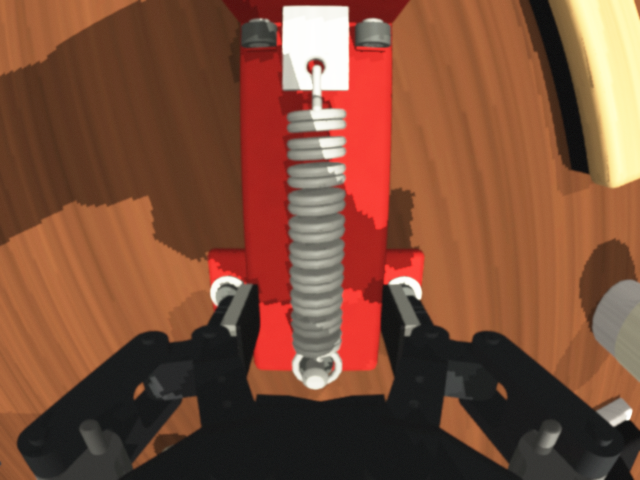

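Released: the spring stays stretched from lug to post and the force is zero. Now rising straight up.

send_rows:
  steps:
    - {"x": 0,"y": -0.02,"z": -0.002,"wx": 0,"wy": 0,"wz": 0}
    - {"x": 0,"y": -0.03,"z": 0,"wx": 0,"wy": 0,"wz": 0}
    - {"x": 0,"y": -0.05,"z": 0,"wx": 0,"wy": 0,"wz": 0}
    - {"x": 0,"y": -0.07,"z": 0,"wx": 0,"wy": 0,"wz": 0}
    - {"x": 0,"y": -0.07,"z": 0,"wx": 0,"wy": 0,"wz": 0}
    - {"x": -0.04,"y": -0.05,"z": 0,"wx": 0,"wy": 0,"wz": 0}
    - {"x": -0.06,"y": 0,"z": 0,"wx": 0,"wy": 0,"wz": 0}
    - {"x": -0.06,"y": 0,"z": 0,"wx": 0,"wy": 0,"wz": 0}
    - {"x": 0,"y": 0,"z": 0,"wx": 0,"wy": 0,"wz": 0}

```text
t: 18.85
tool_pos: [546.9, 140.4, 192.4]
tcp_rot: [[-0.271, 0.004, 0.963], [-0.963, -0.009, -0.271], [0.007, -1.0, 0.006]]
wrist_force: [-0.1, -0.2, 0.2]
gripper_width: 0.601
```

```bash
python3 - <<'E'
from v import *
look('G',dict(post=56,loop=52,hole=50.5),cams=('wrist','scene'))
im=cv2.imread('pics/G_scene.png'); cv2.imwrite('pics/G_s.png',cv2.resize(im[230:330,370:500],None,fx=6,fy=6,interpolation=cv2.INTER_CUBIC))
E
```

```text
wrist post 0.72 [322.2 342.8] [517.8  32.6  56. ]
wrist loop 0.78 [323.6 332.9] [521.2  39.9  52. ]
wrist hole 0.88 [319.5 205.4] [548.6 150.5  50.5]
scene post 0.78 [400.  263.7] [527.1  35.2  56. ]
scene loop 0.68 [297.8 205.9] [ 383.  -208.8   52. ]
scene loop 0.58 [206.2 233.5] [ 517.1 -374.6   52. ]
scene hole 0.61 [456.6 286.1] [560.1 146.5  50.5]
t 19.25 tcp [544.6 135.3 189.4] xang -106.03 ydir [-0.002 -0.012 -1.   ] x [-0.276 -0.961  0.012] F [-0.2 -0.2  0.1] w 0.601 j [  7.   8.   7.  89.  -1. 114.]
```

View pics/G_s.png

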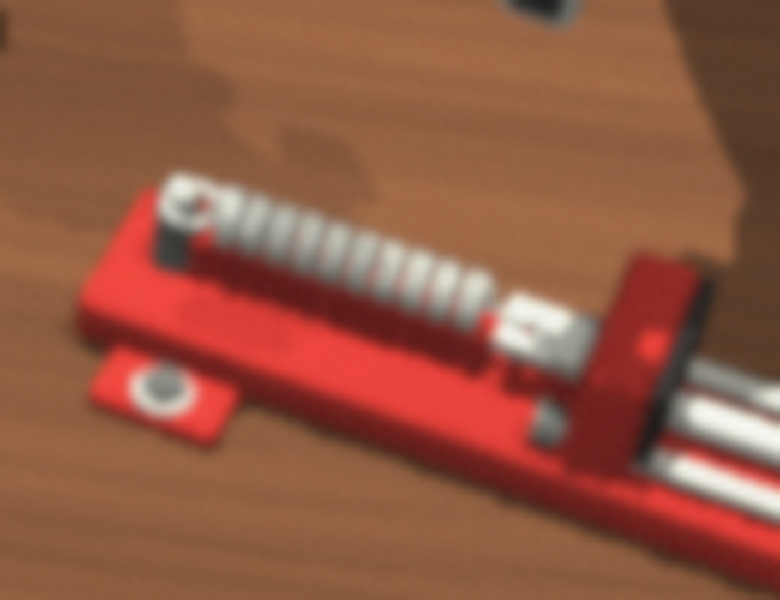

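View pics/G_wrist.png

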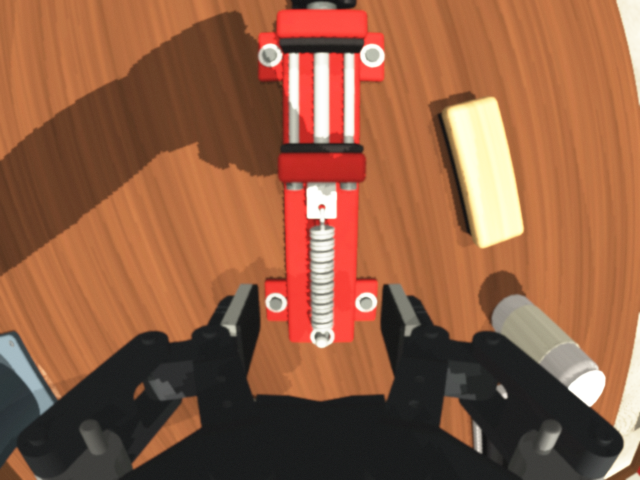

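View pics/G_scene.png

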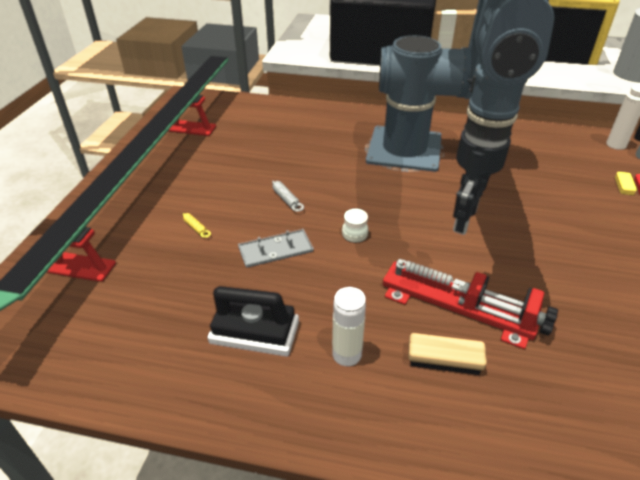

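The spring spans lug to post and the bystanders have not moved. I'll take a close check of the loop against the head.

```bash
python3 - <<'E'
from v import *
p=pose(); w=snapshot('wrist').copy(); s=snapshot('scene').copy()
a=cv2.resize(w[300:360,290:355,::-1],None,fx=6,fy=6,interpolation=cv2.INTER_CUBIC)
b=cv2.resize(s[250:285,385:425,::-1],None,fx=10,fy=10,interpolation=cv2.INTER_CUBIC)
h=max(a.shape[0],b.shape[0]); c=np.zeros((h,a.shape[1]+b.shape[1],3),np.uint8); c[:a.shape[0],:a.shape[1]]=a; c[:b.shape[0],a.shape[1]:]=b
cv2.imwrite('pics/H.png',c)
X=np.array([-.267,-.9636,0])
P=np.array([522,34.8,0]);
for z in (52,61): print('scene loop if z',z,proj('scene',P-3.5*X*(z==52)+[0,0,z]))
print('head',proj('scene',P+[0,0,59.5]))
print(state()['t'])
E
```

```text
scene loop if z 52 [401.54147519 263.96729999]
scene loop if z 61 [400.34169832 260.09201436]
head [400.26540757 260.64608192]
19.35
```

View pics/H.png

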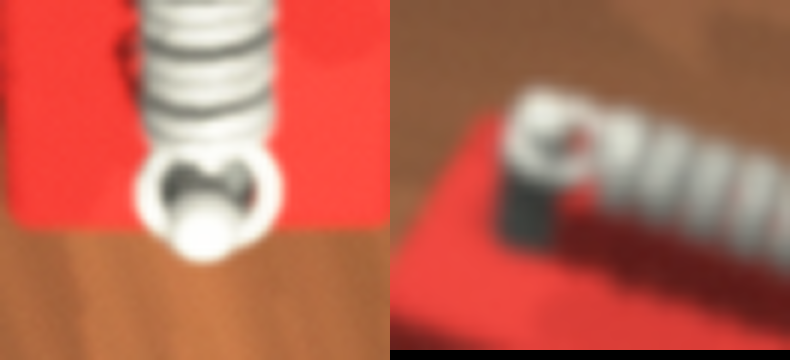

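In the wrist crop the head covers the loop's far wire at (203,225). In the scene, the loop centre at about (401.3,263.6) matches the (401.5,264.0) predicted for a loop under the head. Handing in.

```bash
python3 -c "
from workcell import *
print(sign_off()); print(state()['t'])"
```

```text
the job is handed in; nothing more can be done
None
the job is handed in; nothing more can be done
```

The return spring is fitted and the job is handed in at about 19.4 s of the 67 s allowed; no verdict was reported. I took the smaller grey spring from the rest and hooked its leg down through the lug hole. I then drew the jaw to its stop, stretched the spring and dropped its loop over the post, let go and raised the gripper clear.

**Last checks:**
- **Loop:** the post head covers the loop's far wire in the wrist view. In the scene view the loop centre is within half a pixel of where a loop under the head should appear.
- **Jaw:** it is at its stop, about 118 mm from hole to post as measured against the nominal 118.5 mm, and the spring is visibly stretched.
- **Robot:** the gripper is clear with zero force, and the largest force I saw while stretching was about 16 N.
- **Bystanders:** the iron, can, jar and brush look to be where they stood, judged by eye only.

**What disagreed:** the wrist and scene cameras differed by 4–9 mm on absolute positions and only agreed on relative ones. The scene network did not find the fitted loop at the end and reported only the other two springs' loops, so I judged that from the picture.

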